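# Load the washer magazine, knock its lock pin home and flag it ready

## Task

Get the washer magazine ready for the next welding batch: put every square washer lying on the table into the magazine, pressing each one down against the spring follower until the brass catches snap over it. Then take the mallet by its handle and knock the red sprung lock pin fully down with a brisk blow or two (no slow push, no fingers on the pin), and stand the mallet back on its rubber mat; last of all hook the green tag over the yellow end of the rail, slide it along to the middle of the green mark and let go. Leave the nuts and the gas nozzle where they lie.

Things in the scene. Friction and masses are not known exactly. Their poses are not given: they have to be found in the camera images.
- magazine: Blue stack magazine on a dark foot plate (100 x 200 mm, 8 mm thick), fixed; place and yaw vary. Origin on the table under the centre of its square well; x away from the robot, y left at yaw 0. Washers lie flat in it, sides along its x and y. The +y and -y sides are open for 36 mm in x between the corner posts, down to the foot plate, so fingers fit there.
- well_mouth (a point): Centre of the well's mouth, 90 mm above the table. It flares out to about 60 mm square; between the corner posts 49 mm are free in y. A washer let go in the mouth rests on the catches, underside about 55 mm up, and must then be pushed down. A fume hood hangs beyond the magazine and to its right, its front about 0.63 m ahead of the robot and its rim 0.38 m above the table.
- catch_level (a point): Point on the well's axis, 46 mm above the table, level with the lower ends of two brass catches (24 mm wide, on the +x and -x sides, hinged 67 mm up). They lean inwards: 52 mm apart at the top, 41 mm below. A washer pushed down (5 to 15 N) spreads them and they spring back over it; it is caught when its top is under this level.
- follower (a joint): Orange spring follower plate (40 mm square) in the well: metres pressed down, 0 to 0.030; its top is 44.5 mm above the table at 0. The spring pushes up with 3 N at 0 and 9 N at the bottom. It stands at about 0.005, 0.011, 0.017 and 0.023 with 1, 2, 3 and 4 caught washers.
- lock_pin (a joint): Red-headed sprung lock pin beside the well: metres driven down, 0 (up) to 0.018 (fully home). Friction of 6 N and a spring of 150 N/m resist it (about 9 N in all); it stays where it is driven.
- pin_top (a point): Centre of the top of the pin's red head (24 mm across), 72 mm above the table when up, 54 mm when home. It stands in a blue housing 44 mm square and 42 mm tall, 100 mm from the well's axis towards the magazine's -y.
- mallet_grip (a point): Grip point of the mallet (0.38 kg), at mid-height of its wooden handle (18 mm wide, 24 mm tall, flat sides), 55 mm from the head's axis; x points to the head. It stands on one face of its black head (44 mm diameter, 62 mm tall). The handle runs level, 31 mm above that face, out to 146 mm from the head's axis.
- mallet_face (a point): Centre of the mallet's lower striking face: 55 mm along x from mallet_grip and 31 mm below it.
- mallet_mat: Black rubber mat, 220 x 110 mm, 4 mm thick, fixed to the table (place and yaw vary); origin at its centre on the table.
- rail: Fixed steel rail, a level 12 mm bar along its own y axis, axis 150 mm above the table, between two blue posts at y = -150 and +150 mm (posts up to 160 mm). Origin on the table under its middle; place and yaw vary.
- rail_load (a point): Middle of the yellow section of the rail (70 mm long, at the +y end), on the bar's axis: hook the tag on here.
- rail_mark (a point): Middle of the green mark on the rail (70 mm long, its place varies), on the bar's axis; axes as the rail's.
- tag_grip (a point): Grip point in the tag's black tab (12 mm thick in the tag's x, 36 mm wide in y, 34 mm tall, top 82 mm above the feet); 70 mm above the feet. The green tag is a folded hanger, an upside-down U 28 mm deep in x and 50 mm wide in y, 22 mm free between the legs, standing on the table at first. It straddles the bar when its y axis lies along the rail.
- tag_crown (a point): Underside of the tag's crown, between the legs, 44 mm above its feet and 26 mm below tag_grip; hooked on the rail it lies 6 mm above the bar's axis.
- washer_0_centre (a point): Centre of a steel square washer, 46 x 46 x 6 mm, 0.11 kg, lying flat on the table (solid for grasping; the hole is only look). None if this washer is absent.
- washer_1_centre (a point): Centre of a steel square washer, 46 x 46 x 6 mm, 0.11 kg, lying flat on the table (solid for grasping; the hole is only look). None if this washer is absent.
- washer_2_centre (a point): Centre of a steel square washer, 46 x 46 x 6 mm, 0.11 kg, lying flat on the table (solid for grasping; the hole is only look). None if this washer is absent.
- washer_3_centre (a point): Centre of a steel square washer, 46 x 46 x 6 mm, 0.11 kg, lying flat on the table (solid for grasping; the hole is only look). None if this washer is absent.
- nut_0: Bystander that must stay where it lies: hexagon nut, dark, 27 x 31 x 15 mm.
- nut_1: Bystander that must stay where it lies: hexagon nut, bright, 27 x 31 x 15 mm.
- gas_nozzle: Bystander that must stay where it lies: copper gas nozzle, 25 x 68 x 25 mm.
Things that resemble listed ones, but are neither listed nor needed, are in the scene too. Leave any blue or brown look-alike of the part that bears washer_1_centre alone.

How it is judged:
On the way, in this order (a step that is already met when the one before it is completed fails the run):
1. every washer lies flat in the magazine, caught under the brass catches, and is released (horizontal distance between each of washer_0_centre, washer_1_centre, washer_2_centre, washer_3_centre and magazine below 0.006 m and height (world z) of washer_0_centre between 0.012 and 0.0445 m and angle between each of washer_0_centre, washer_1_centre, washer_2_centre, washer_3_centre's own z axis and vertical below 0.12 rad and height (world z) of washer_1_centre between 0.012 and 0.0445 m and height (world z) of washer_2_centre between 0.012 and 0.0445 m and height (world z) of washer_3_centre between 0.012 and 0.0445 m and contact force between the fingers and washer_0 below 0.2 N and contact force between the fingers and washer_1 below 0.2 N and contact force between the fingers and washer_2 below 0.2 N and contact force between the fingers and washer_3 below 0.2 N), for 0.3 s.
2. the mallet strikes the lock pin: the pin moves down faster than 0.05 m/s under the mallet (velocity of joint lock_pin above 0.05 m/s and contact force between mallet and lock_pin above 0.5 N).
3. with the pin home, the tag straddles the rail on its yellow section (value of joint lock_pin above 0.0145 m and x of tag_crown in the frame of rail_mark between -0.007 and 0.007 m and z of tag_crown in the frame of rail_mark between 0.003 and 0.012 m and angle between tag_crown's own z axis and vertical below 0.25 rad and y of tag_crown in the frame of rail_load above -0.04 m), for 0.1 s.
4. the tag hangs at the middle of the green mark (x of tag_crown in the frame of rail_mark between -0.007 and 0.007 m and z of tag_crown in the frame of rail_mark between 0.003 and 0.012 m and angle between tag_crown's own z axis and vertical below 0.25 rad and y of tag_crown in the frame of rail_mark between -0.012 and 0.012 m), for 0.2 s.
At the end, for the whole second after the job is handed in: All washers lie flat in the magazine, within 6 mm of its axis, tops under the catches; pin at least 14.5 of 18 mm down; mallet upright on its mat, grip within 70 mm of the mat centre; tag hung on the rail within 12 mm of the mark middle; all released, at rest (all of step 1 and all of step 4 and value of joint lock_pin above 0.0145 m and contact force between the fingers and tag below 0.2 N and linear speed of each of tag, mallet below 0.03 m/s and horizontal distance between mallet_grip and mallet_mat below 0.07 m and height (world z) of mallet_grip below 0.05 m and angle between mallet_face's own z axis and vertical below 0.2 rad and contact force between the fingers and mallet below 0.2 N); the robot touches nothing.
It fails at once if the fingers push the lock pin (contact force between the fingers and lock_pin above 2 N).
It fails at once if a nut or the gas nozzle is moved by more than 25 mm (distance of any of nut_0, nut_1, gas_nozzle from where it was at the start of the episode above 0.025 m).
Of washer_0, washer_1, washer_2, washer_3 only 3 to 4 are there at a start; the rules pass over those that are not, and their reading is None.
At some moment in a run one of washer_0, washer_1, washer_2, washer_3 may be knocked a few centimetres aside while the robot is not near it.
It also fails if it takes over 210 s, if anything falls off the work surface, if the arm or the gripper's body presses on something with over 40 N, if the wrist force passes 120 N, or if a joint passes its speed limit or range.

## Robot

A 7-joint arm with a two-finger parallel gripper is mounted at the origin on a cart in front of the work surface, level with it; the furniture and walls round the work are solid. World frame = base frame: x ahead of the robot, y to its left, z up, the work surface at z = 0. Lengths are in m, angles in rad, forces in N, time in s.
With the tool pointing down it reaches from about 0.4 to 0.875 m from the base axis. Payload 19.3 kg.
Tool frame: the origin (TCP) lies midway between the tips of the shut fingers; the grasp point (between the pads) lies 19 mm behind it; z points along the fingers, y is the line along which they close (so a half turn about z gives the same grasp; the last joint's range is limited). The gripper opens to 85 mm and grips with 20 to 120 N. Pads are 22 mm wide; open, the fingers measure 114 mm over their backs; the gripper's body (76 mm by 85 mm) begins 54 mm behind the grasp point. The pads swing forward as they close: fully open they stand 13 mm farther back than shut.
Start: joints at [-1.351, 0.521, -0.036, 1.599, 0.021, 1.021, -0.113], TCP at [0.179, 0.599, 0.231] pointing down, gripper open.
Joint ranges: [-2.91, 2.91], [-0.3, 2.13], [-1.5, 1.42], [0.17, 2.43], [-1.26, 4.41], [0.16, 1.93], [-2.52, 2.52]. Speed limits (rad/s): [1.89, 1.89, 2.39, 2.39, 3.01, 3.01, 3.01].

## Interface

Orientations are given as [roll, pitch, yaw] about the fixed x, y, z axes, in that order (R = Rz(yaw) Ry(pitch) Rx(roll)).
In Python, from workcell import * gives the robot as it stands. The module is installed in compiled form; this text tells all that it offers.
- The arm moves only by the tool play_rows, never from a script. Its argument "deltas" is a list of rows, each a list of 7 numbers: the shift along the tool's x, y, z in units of 500 mm (1.0 is 500 mm), then the turn, a rotation vector about the tool's x, y, z in units of 120 degrees (1.0 is 120 degrees), then the closure, from 0 (fully open) to 1 (shut). A call has 1 to 10 rows; each row is the pose to reach, as a shift and turn from the pose commanded when the call began, along the tool's axes at that moment; what a row does not reach only later rows make up. A row lasts 1/10 s, in which the tool goes at most 50 mm and 8.59 degrees, less where a joint would pass 70% of its speed; a pose out of reach is approached as far as the arm can. A call with a number of a shift or a turn outside -1 to 1 is refused whole. A call with a gripper value outside its range is refused whole. The fingers move at their own pace and stop on an object; "newtons" is the grip in N (left out, the last holds). Time passes only in rows, so rows that repeat a pose let the fingers close. It gives the time, the measured TCP pose, the force, the opening and the grip force at its end, in the units of the state.
- observe(): the state, without advancing time (a new reading comes with each control period).
- grab_frame(name): name is "scene" or "top" or "wrist"; returns the picture (480x640x3 uint8, red, green, blue); there is no depth.
- get_calibration(name): a dict with "fovy" (degrees; the focal length in pixels is half the picture's height over the tangent of half this angle, whatever the lens; pixels are square), "cx", "cy" (the principal point, pixels), "xyz" and "rotation" of the camera in the world. Camera axes: x right, y down, z forward; pixel columns grow to the right and rows downward; lengths in m; the calibration is good to about 2 mm. The wrist camera is an equidistant fisheye: a pixel r from the principal point sees the ray r / f radians off the axis. A picture is of the moment at which its call begins: read the wrist's pose just before it. get_calibration takes no time and is no camera call; for the wrist camera it gives the pose at the moment of the call.
- job_done(): hands the job in; it is judged then, once.
The state is a dict: "clock": time; "qpos": joint angles; "qd": joint speeds; "joint_efforts": joint torques, N m; "position": TCP position; "tool_rot": TCP orientation; "force": force on the tool from outside, world axes, zero at the start; "moment": the same for the moment, N m; "grip_width": finger opening in m; "finger_force": force on a finger pad.
Only numpy, scipy, OpenCV 4.12 (cv2) and the standard library are available. Lean on these libraries where they do the work, as an engineer would, in place of code of your own. Each camera call takes 0.05 s, during which the arm holds its last target. There are 200 camera calls.

## Working session

There is one attempt and no reset: what is moved stays moved. The work goes in short steps, Python scripts to look and compute and a tool call to move; the robot and the scene stay as the last step left them, time stands still between calls to the robot, and variables do not carry over. Pictures are saved under pics/ and viewed, at most 14 in all, crops included, and the job is handed in when it is done.

Besides the shell and the picture viewer there is one more tool, called after "Emit:" by a JSON object that holds its "api" and its "payload". play_rows: Moves the arm, as the interface text tells. Its arguments: {"type":"object","properties":{"deltas":{"type":"array"},"newtons":{"type":"number"}},"required":["deltas"]}

```bash
mkdir -p pics
cat > h.py <<'E'
from workcell import *
import numpy as np, cv2
from scipy.spatial.transform import Rotation as R
def grab(n,f=None):
    c=get_calibration(n); im=grab_frame(n)[:,:,::-1].copy()
    if f: cv2.imwrite('pics/'+f,im)
    np.savez('pics/cal_%s.npz'%n,**{k:np.array(v) for k,v in c.items()})
    return im,c
def rot(c):
    r=np.array(c['rotation'],float)
    return r if r.shape==(3,3) else R.from_euler('xyz',r).as_matrix()
def ray(c,u,v,fish=False):
    f=240/np.tan(np.radians(c['fovy'])/2); x=u-c['cx'];y=v-c['cy']
    if fish:
        r=np.hypot(x,y)+1e-9; t=r/f; d=np.array([x/r*np.sin(t),y/r*np.sin(t),np.cos(t)])
    else: d=np.array([x/f,y/f,1.])
    return np.array(c['xyz'],float),rot(c)@d
def onz(c,u,v,z,fish=False):
    o,d=ray(c,u,v,fish); return o+d*(z-o[2])/d[2]
def proj(c,p,fish=False):
    f=240/np.tan(np.radians(c['fovy'])/2); q=rot(c).T@(np.array(p)-np.array(c['xyz']))
    if fish:
        t=np.arctan2(np.hypot(q[0],q[1]),q[2]); a=np.arctan2(q[1],q[0]); return np.array([c['cx']+f*t*np.cos(a),c['cy']+f*t*np.sin(a)])
    return np.array([c['cx']+f*q[0]/q[2],c['cy']+f*q[1]/q[2]])
E
python3 - <<'E'
from h import *
s=observe(); print({k:np.round(v,3) for k,v in s.items()})
for n in('top','scene','wrist'):
    im,c=grab(n,n+'0.png'); print(n,c)
E
```

```text
{'clock': np.float64(0.0), 'qpos': array([-1.351,  0.522, -0.036,  1.6  ,  0.021,  1.021, -0.113]), 'qd': array([-0.001, -0.001,  0.001,  0.001,  0.001, -0.002,  0.   ]), 'joint_efforts': array([-0.0000e+00, -9.2711e+01,  1.9800e+00, -3.6992e+01,  1.8000e-02,
        8.0000e-03, -0.0000e+00]), 'position': array([0.179, 0.599, 0.231]), 'tool_rot': array([-3.14 ,  0.   ,  2.852]), 'force': array([-0.302,  0.002,  0.085]), 'moment': array([ 0.001, -0.015, -0.006]), 'finger_force': np.float64(0.0), 'grip_width': np.float64(0.085)}
top {'fovy': 55.72443543218141, 'cx': 333.1330126192097, 'cy': 242.2757274179827, 'xyz': array([ 0.40169316, -0.01739908,  1.3169053 ]), 'rotation': array([-3.02330565,  0.02557916, -1.56901007])}
scene {'fovy': 51.86494555824865, 'cx': 316.47678236124887, 'cy': 239.21018214598337, 'xyz': array([-0.03382736, -0.50530873,  0.80858383]), 'rotation': array([-2.29025865,  0.02028519, -0.87957515])}
wrist {'fovy': 65.70646984690485, 'cx': 323.30856515973136, 'cy': 236.24719378724583, 'xyz': array([0.10153639, 0.62316394, 0.37249604]), 'rotation': array([2.82170413, 0.00282537, 1.28074703])}
```

View pics/top0.png

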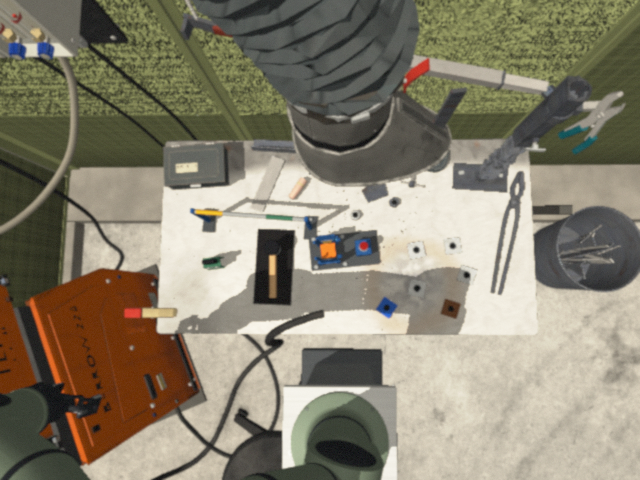

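View pics/scene0.png

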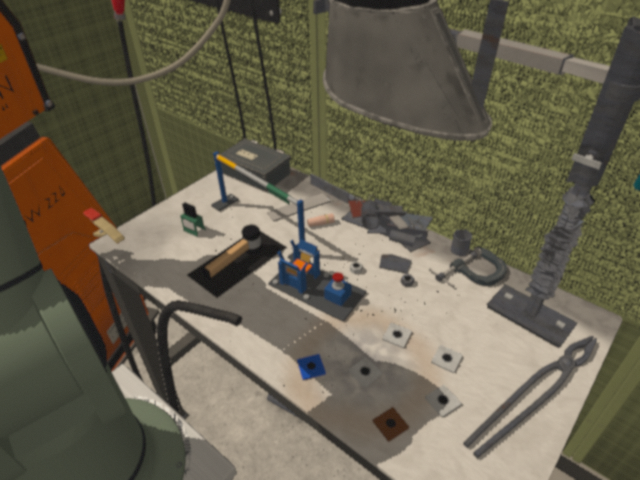

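The top view shows four grey washers at about (418,250), (453,245), (467,274) and (417,288). The blue (386,307) and brown (451,309) look-alikes are to be left alone. The magazine is at (328,250), the pin at (364,246), the mallet at (273,270), the tag at (212,262) and the rail from (205,213) to (310,222). An enlarged crop will confirm this.

Run:
```python
from h import *
im=cv2.imread('pics/top0.png'); c=get_calibration('top')
a=cv2.resize(im[225:325,370:490],None,fx=5,fy=5,interpolation=2)[:, :]
b=cv2.resize(im[195:310,190:390],None,fx=4,fy=4,interpolation=2)
cv2.imwrite('pics/cropA.png',a);
cs=cv2.imread('pics/scene0.png'); 
cv2.imwrite('pics/cropB.png',b)
for n,u,v,z in [('w',418,250,.006),('w',453,245,.006),('w',467,274,.006),('w',417,288,.006),('mag',328,250,.05),('pin',364,246,.072),('handle',273,270,.035),('tag',212,262,.08),('yel',205,213,.156),('rail end',310,219,.156),('green',288,218,.156),('nut',355,214,.01),('nut',395,202,.01),('noz',300,187,.02)]:
    print(n,np.round(onz(c,u,v,z),3))
```

```text
w [ 0.535 -0.229  0.006]
w [ 0.549 -0.33   0.006]
w [ 0.466 -0.367  0.006]
w [ 0.425 -0.224  0.006]
mag [0.53 0.03 0.05]
pin [ 0.539 -0.07   0.072]
handle [0.475 0.186 0.035]
tag [0.494 0.348 0.08 ]
yel [0.617 0.348 0.156]
rail end [0.601 0.073 0.156]
green [0.603 0.13  0.156]
nut [ 0.64  -0.047  0.01 ]
nut [ 0.675 -0.164  0.01 ]
noz [0.719 0.113 0.02 ]
```

View pics/cropA.png

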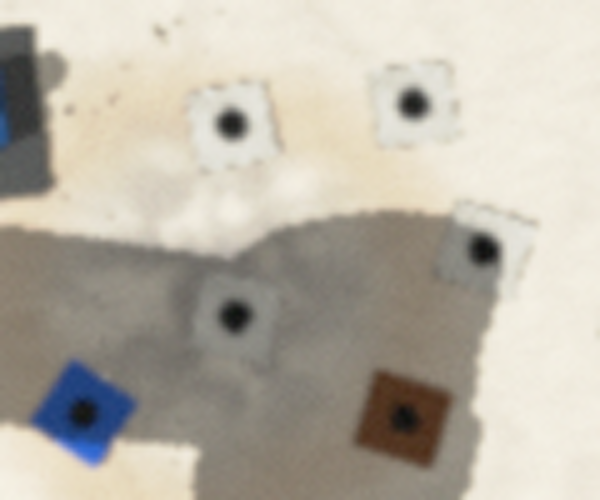

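View pics/cropB.png

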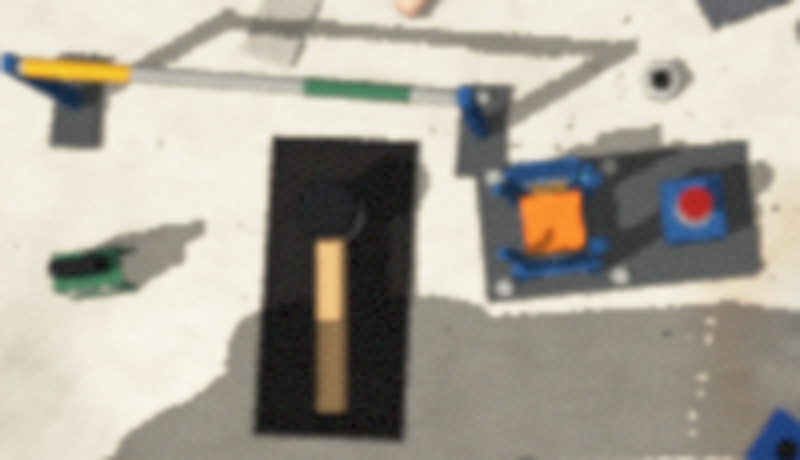

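Crop A confirms the four grey washers at top-view pixels (416,250), (452,246), (467,275) and (417,288). Blue and brown are decoys. Crop B shows the orange follower at (328,250), the red pin at (363,246) and the mallet on its mat with the head at the far end. The tag is at (211,262), and the rail's yellow end is on the left. Next I take the wrist camera over for a closer look.

```bash
cat >> h.py <<'E'
def plan(x,y,z,yaw,base=None):
    """delta row (first 6 numbers) from the current pose to a vertical tool at x,y,z,yaw"""
    s=observe(); p=np.array(s['position']); R0=R.from_euler('xyz',s['tool_rot'])
    if base is not None: p=np.array(base[:3]);R0=R.from_euler('xyz',[np.pi,0,base[3]])
    t=R0.inv().apply(np.array([x,y,z])-p)/.5
    w=(R0.inv()*R.from_euler('xyz',[np.pi,0,yaw])).as_rotvec()/np.radians(120)
    print([x,y,z,yaw],'->',np.round(np.r_[t,w],4).tolist(),'dist',round(float(np.linalg.norm(t)*.5),3))
E
python3 - <<'E'
from h import *
plan(.5,.15,.30,3.14); plan(.5,-.27,.30,3.14,[.5,.15,.3,3.14])
E
```

```text
[0.5, 0.15, 0.3, 3.14] -> [-0.8725, -0.6763, -0.1376, -0.0004, -0.0, -0.1376] dist 0.556
[0.5, -0.27, 0.3, 3.14] -> [-0.0013, -0.84, -0.0, 0.0, 0.0, 0.0] dist 0.42
```

Emit:
{"api": "play_rows", "payload": {"deltas": [[-0.2,-0.16,-0.14,0,0,-0.03,0],[-0.4,-0.32,-0.14,0,0,-0.06,0],[-0.6,-0.48,-0.14,0,0,-0.1,0],[-0.872,-0.676,-0.138,0,0,-0.138,0],[-0.872,-0.676,-0.138,0,0,-0.138,0],[-0.872,-0.676,-0.138,0,0,-0.138,0],[-0.872,-0.676,-0.138,0,0,-0.138,0],[-0.872,-0.676,-0.138,0,0,-0.138,0],[-0.872,-0.676,-0.138,0,0,-0.138,0],[-0.872,-0.676,-0.138,0,0,-0.138,0]]}}

```text
clock: 1.15
position: [0.4653, 0.1973, 0.2964]
tool_rot: [3.141, 0.0, 3.141]
force: [1.0, 1.1, 0.1]
grip_width: 0.0855
finger_force: 0.0
```

Emit:
{"api": "play_rows", "payload": {"deltas": [[-0.07,-0.934,0,0,0,0,0],[-0.07,-0.934,0,0,0,0,0],[-0.07,-0.934,0,0,0,0,0],[-0.07,-0.934,0,0,0,0,0],[-0.07,-0.934,0,0,0,0,0],[-0.07,-0.934,0,0,0,0,0],[-0.07,-0.934,0,0,0,0,0],[-0.07,-0.934,0,0,0,0,0],[-0.07,-0.934,0,0,0,0,0],[-0.07,-0.934,0,0,0,0,0]]}}

```text
clock: 2.15
position: [0.4981, -0.2727, 0.2959]
tool_rot: [-3.14, -0.001, 3.136]
force: [-0.7, 0.3, 0.2]
grip_width: 0.0855
finger_force: 0.0
```

Emit:
{"api": "play_rows", "payload": {"deltas": [[0,0,0,0,0,0,0],[0,0,0,0,0,0,0],[0,0,0,0,0,0,0]]}}

```text
clock: 2.45
position: [0.4994, -0.2667, 0.2961]
tool_rot: [3.141, -0.0, -3.141]
force: [0.2, -0.6, -0.1]
grip_width: 0.0853
finger_force: 0.0
```

Run:
```python
from h import *
s=observe(); print(np.round(s['position'],4),np.round(s['tool_rot'],4))
im,c=grab('wrist','w1.png'); print(c)
```

```text
[ 0.4994 -0.2667  0.2961] [ 3.1411 -0.     -3.141 ]
{'fovy': 65.70646984690485, 'cx': 323.30856515973136, 'cy': 236.24719378724583, 'xyz': array([ 0.41897316, -0.26539872,  0.4377824 ]), 'rotation': array([2.82244999e+00, 1.60795249e-03, 1.57115960e+00])}
```

View pics/w1.png

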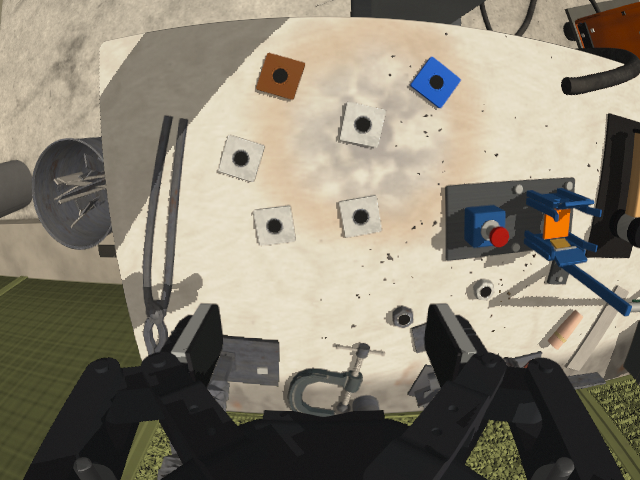

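Wrist view: washer holes at about (362,124), (241,158), (274,226) and (361,216), with the decoys brown (280,76) and blue (436,82). The magazine is at (557,225), and the nuts are at (403,317) and (485,291). I measure washer centres from the holes and yaw from the outlines.

```bash
cat >> h.py <<'E'
def washer(im,c,u,v,fish=True,win=34):
    """hole centre by dark blob, outline by minAreaRect of edge points cast on z=6mm"""
    g=cv2.cvtColor(im,cv2.COLOR_BGR2GRAY); u0,v0=int(u)-win,int(v)-win
    w=g[v0:v0+2*win,u0:u0+2*win]
    n,l,st,ce=cv2.connectedComponentsWithStats((w<70).astype(np.uint8))
    k=min([i for i in range(1,n) if st[i,4]>30],key=lambda i:np.hypot(*(ce[i]-win)))
    hc=onz(c,*(ce[k]+[u0,v0]),.006,fish)[:2]
    e=cv2.Canny(w,40,100); ys,xs=np.nonzero(e)
    P=np.array([onz(c,x+u0,y+v0,.006,fish)[:2] for x,y in zip(xs,ys)])
    d=np.linalg.norm(P-hc,axis=1); P=P[(d>.018)&(d<.036)]
    # side fit: direction maximising edge points at 23 mm from the hole
    best=max(np.radians(np.arange(-45,45,1.)),key=lambda a:sum((np.abs(np.abs((P-hc)@q)-.023)<.0015).sum() for q in ([np.cos(a),np.sin(a)],[-np.sin(a),np.cos(a)])))
    ctr=[]
    for q in ([np.cos(best),np.sin(best)],[-np.sin(best),np.cos(best)]):
        s=(P-hc)@q; a=s[np.abs(s-.023)<.004]; b=s[np.abs(s+.023)<.004]; ctr+= [np.median(a)*1e3,np.median(b)*1e3]
    return hc,best,np.round(ctr,1)
E
python3 - <<'E'
from h import *
im=cv2.imread('pics/w1.png'); d=np.load('pics/cal_wrist.npz'); c={k:d[k] for k in d}
for u,v in [(362,124),(241,158),(274,226),(361,216)]:
    h,a,s=washer(im,c,u,v); print(np.round(h,4),'yaw deg',round(np.degrees(a)),'sides mm',s)
# follower: orange blob; pin: red blob
hsv=cv2.cvtColor(im,cv2.COLOR_BGR2HSV)
for n,lo,hi,z in [('fol',(8,180,150),(22,255,255),.0445),('pin',(0,170,100),(5,255,255),.072)]:
    m=cv2.inRange(hsv,lo,hi); m[:,:440]=0; k,l,st,ce=cv2.connectedComponentsWithStats(m); i=1+np.argmax(st[1:,4]); print(n,st[i],onz(c,*ce[i],z,True).round(4))
E
```

```text
[ 0.426  -0.2212] yaw deg -13 sides mm [ 23.3 -22.2  22.9 -22.9]
[ 0.4647 -0.3637] yaw deg -19 sides mm [ 22.8 -23.8  22.4 -23.5]
[ 0.5482 -0.3263] yaw deg 8 sides mm [ 23.  -22.7  24.  -23.4]
[ 0.5363 -0.2212] yaw deg 11 sides mm [ 22.5 -22.6  22.6 -23. ]
fol [544 210  26  29 505] [0.5354 0.0316 0.0445]
pin [491 227  18  20 269] [ 0.5405 -0.0681  0.072 ]
```

Run:
```python
from h import *
plan(.5363,-.2212,.06,np.pi+.192); plan(.5363,-.2212,.002,np.pi+.192)
```

```text
[0.5363, -0.2212, 0.06, 3.3335926535897933] -> [-0.0738, 0.0906, 0.4724, 0.0002, 0.0001, -0.0913] dist 0.243
[0.5363, -0.2212, 0.002, 3.3335926535897933] -> [-0.0738, 0.0905, 0.5884, 0.0002, 0.0001, -0.0913] dist 0.3
```

Emit:
{"api": "play_rows", "payload": {"deltas": [[-0.04,0.045,0.1,0,0,-0.05,0],[-0.074,0.0905,0.2,0,0,-0.091,0],[-0.074,0.0905,0.3,0,0,-0.091,0.3],[-0.074,0.0905,0.4,0,0,-0.091,0.3],[-0.074,0.0905,0.46,0,0,-0.091,0.3],[-0.074,0.0905,0.5,0,0,-0.091,0.3],[-0.074,0.0905,0.54,0,0,-0.091,0.3],[-0.074,0.0905,0.57,0,0,-0.091,0.3],[-0.074,0.0905,0.58,0,0,-0.091,0.3],[-0.074,0.0905,0.58,0,0,-0.091,0.3]]}}

```text
clock: 3.5
position: [0.5363, -0.2223, 0.0061]
tool_rot: [3.141, -0.0, -2.951]
force: [0.5, 0.2, 1.1]
grip_width: 0.0596
finger_force: 0.0
```

Emit:
{"api": "play_rows", "payload": {"deltas": [[0,0,0.004,0,0,0,0.3],[0,0,0.008,0,0,0,0.3],[0,0,0.008,0,0,0,0.3]]}}

```text
clock: 3.8
position: [0.5364, -0.2227, 0.0025]
tool_rot: [-3.141, 0.001, -2.952]
force: [-0.5, 0.5, -0.0]
grip_width: 0.0599
finger_force: 0.0
```

Emit:
{"api": "play_rows", "payload": {"deltas": [[0,0,0,0,0,0,0.4],[0,0,0,0,0,0,0.4],[0,0,0.004,0,0,0,0.4],[0,0,0.008,0,0,0,0.4],[0,0,0.01,0,0,0,0.4],[0,0,0.01,0,0,0,0.4]]}}

```text
clock: 4.4
position: [0.5361, -0.2227, -0.003]
tool_rot: [3.141, -0.0, -2.952]
force: [-0.2, 0.3, -0.6]
grip_width: 0.0512
finger_force: 0.0
```

No contact yet. I close here and check whether it holds.

Emit:
{"api": "play_rows", "payload": {"deltas": [[0,0,0.002,0,0,0,0.6],[0,0,0.002,0,0,0,0.6],[0,0,0.002,0,0,0,0.6],[0,0,0.002,0,0,0,0.6]], "newtons": 60}}

```text
clock: 4.8
position: [0.5371, -0.2231, -0.002]
tool_rot: [-3.141, 0.002, -2.952]
force: [-6.7, 2.6, 36.1]
grip_width: 0.0443
finger_force: 65.2
```

Emit:
{"api": "play_rows", "payload": {"deltas": [[0,0,-0.004,0,0,0,0.6],[0,0,-0.02,0,0,0,0.6],[0,0,-0.06,0,0,0,0.6],[0,0,-0.1,0,0,0,0.6],[0,0,-0.2,0,0,0,0.6],[0,0,-0.26,0,0,0,0.6],[0,0,-0.26,0,0,0,0.6]]}}

```text
clock: 5.5
position: [0.5379, -0.2235, 0.1304]
tool_rot: [-3.139, 0.005, -2.952]
force: [-0.9, -0.4, -0.8]
grip_width: 0.044
finger_force: 61.8
```

Run:
```python
from h import *
s=observe(); print(np.round(s['position'],4),np.round(s['tool_rot'],4),s['force'])
im,c=grab('wrist','w2.png'); print(c['xyz'],c['rotation'])
plan(.535,.0316,.19,np.pi+.06)
```

```text
[ 0.5379 -0.2235  0.1304] [-3.1388  0.0053 -2.9521] [-0.90983124 -0.41424141 -0.76368722]
[ 0.45818202 -0.23695251  0.27164378] [2.81747396 0.00506897 1.76004902]
[0.535, 0.0316, 0.19, 3.201592653589793] -> [-0.0924, 0.5005, -0.1242, -0.0006, 0.0015, 0.062] dist 0.262
```

View pics/w2.png

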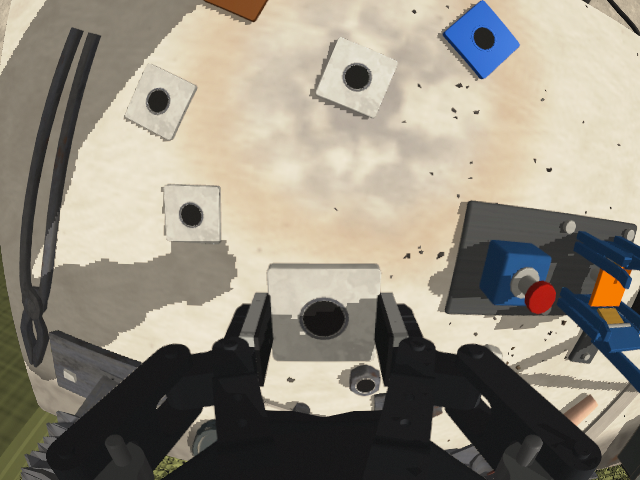

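The washer is held, with its hole at (324,318) and edges at rows 265 to 360. Next: check its level by size, then go above the magazine.

Run:
```python
from h import *
d=np.load('pics/cal_wrist.npz'); c={k:d[k] for k in d}
p=np.array([.5379,-.2235,.1304]);Ri=R.from_euler('xyz',[-3.1388,.0053,-2.9521]).inv()
for z in (.132,.136,.140):
  print(z,[ (Ri.apply(onz(c,u,v,z,True)-p)*1e3).round(1).tolist() for u,v in ((324,318),(268,265),(380,265),(274,360),(376,360))])
```

```text
0.132 [[-3.7, 1.4, -1.6], [21.4, -21.7, -1.7], [21.5, 24.4, -1.8], [-27.4, -22.1, -1.4], [-27.3, 25.8, -1.5]]
0.136 [[-1.3, 1.4, -5.6], [23.1, -21.0, -5.7], [23.2, 23.7, -5.8], [-24.4, -21.4, -5.4], [-24.2, 25.1, -5.5]]
0.14 [[1.1, 1.4, -9.6], [24.8, -20.3, -9.7], [24.8, 23.0, -9.8], [-21.3, -20.7, -9.4], [-21.2, 24.4, -9.6]]
```

Emit:
{"api": "play_rows", "payload": {"deltas": [[0,0,-0.12,0,0,0,0.6],[-0.045,0.1,-0.124,0,0,0.03,0.6],[-0.045,0.2,-0.124,0,0,0.062,0.6],[0.04,0.3,-0.124,0,0,0.062,0.6],[0.04,0.4,-0.124,0,0,0.062,0.6],[0.04,0.5,-0.124,0,0,0.062,0.6],[0.04,0.5,-0.124,0,0,0.062,0.6],[0.04,0.5,-0.124,0,0,0.062,0.6],[0.04,0.5,-0.124,0,0,0.062,0.6]]}}

```text
clock: 6.45
position: [0.4691, 0.0189, 0.1876]
tool_rot: [-3.141, -0.001, -3.081]
force: [-0.0, -0.7, -0.9]
grip_width: 0.0436
finger_force: 62.3
```

Run:
```python
from h import *
s=observe(); print(np.round(s['position'],4),np.round(s['tool_rot'],4),s['force'])
im,c=grab('wrist','w3.png'); print(c['xyz'],c['rotation'])
im,c=grab('top','t3.png')
```

```text
[0.4691 0.0189 0.1876] [-3.1411e+00 -1.1000e-03 -3.0811e+00] [-0.01082133 -0.7162805  -0.93827567]
[0.38900738 0.01551136 0.32935464] [2.82357859e+00 2.67227581e-03 1.63110860e+00]
```

View pics/w3.png

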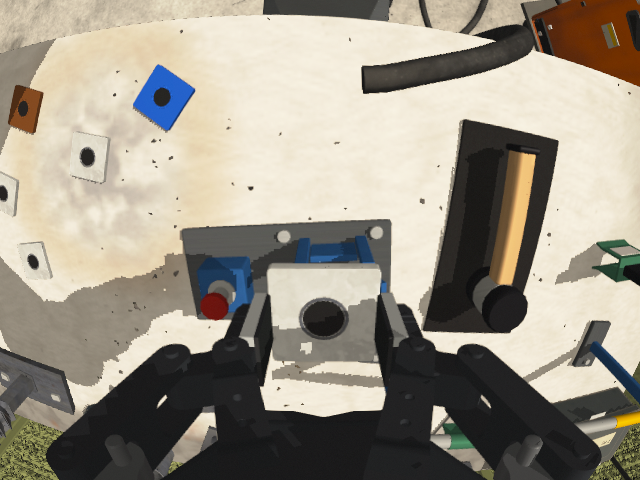

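The washer is centred in the pads with its top about 8 mm behind the TCP. The foot plate's near edge runs from (183,230) to (390,220), and the red pin is at (214,305). I compute the magazine pose from these and the first top view.

Run:
```python
from h import *
d=np.load('pics/cal_wrist.npz'); c={k:d[k] for k in d}
a,b=[onz(c,u,v,.008,True)[:2] for u,v in((183,230),(390,220))]
print('w3 near edge',a.round(4),b.round(4),'len',np.linalg.norm(b-a),'yaw',np.arctan2(-(b-a)[0],(b-a)[1]))
t=get_calibration('top'); im=cv2.imread('pics/top0.png')
K=[onz(t,190+u/4,195+v/4,.008)[:2] for u,v in((480,178),(745,142),(760,268),(490,300))]
for i in range(4):
    e=K[(i+1)%4]-K[i]; print('edge',np.linalg.norm(e).round(4),np.degrees(np.arctan2(e[1],e[0])).round(1))
m=np.mean(K,0);print('plate centre top',m.round(4))
def blob(im,lo,hi,x0,x1,y0,y1):
    h=cv2.cvtColor(im,cv2.COLOR_BGR2HSV); m=cv2.inRange(h,lo,hi); w=np.zeros_like(m); w[y0:y1,x0:x1]=m[y0:y1,x0:x1]
    k,l,st,ce=cv2.connectedComponentsWithStats(w); i=1+np.argmax(st[1:,4]); cs,_=cv2.findContours((l==i).astype(np.uint8),0,1); return ce[i],st[i],cv2.minAreaRect(cs[0])
for lo,hi,z,n in [((8,170,120),(22,255,255),.0445,'fol'),((0,150,90),(6,255,255),.072,'pin')]:
    ce,st,r=blob(im,lo,hi,310,380,225,275); print(n,ce,st,r,onz(t,*ce,z).round(4))
w1=cv2.imread('pics/w1.png');
```

```text
w3 near edge [ 0.4966 -0.1126] [0.4755 0.0805] len 0.19427620803505655 yaw 0.10885651234421949
edge 0.1944 -82.3
edge 0.0922 -173.8
edge 0.196 96.8
edge 0.0891 5.1
plate centre top [ 0.5334 -0.0171]
fol [327.86255924 250.01895735] [320 243  16  15 211] ((327.5, 250.0), (14.0, 15.0), 90.0) [0.5309 0.0302 0.0445]
pin [363.5        245.66666667] [361 243   6   6  30] ((363.5, 245.5), (5.0, 5.0), 90.0) [ 0.5401 -0.069   0.072 ]
```

Emit:
{"api": "play_rows", "payload": {"deltas": [[0,-0.1,0,0,0,-0.012,0.6],[0,-0.2,0,0,0,-0.024,0.6],[0,-0.24,0,0,0,-0.024,0.6],[0,-0.24,0,0,0,-0.024,0.6],[0,-0.24,0,0,0,-0.024,0.6],[0,-0.24,0,0,0,-0.024,0.6]]}}

```text
clock: 7.15
position: [0.4765, -0.1004, 0.1879]
tool_rot: [3.141, -0.0, -3.031]
force: [-0.5, 0.8, -0.9]
grip_width: 0.0439
finger_force: 62.3
```

Run:
```python
from h import *
s=observe(); print(np.round(s['position'],4),np.round(s['tool_rot'],4))
im,c=grab('wrist','w4.png')
print(proj(c,[.530,.031,.09],True))
u,v=proj(c,[.530,.031,.07],True).astype(int)
x0,y0=max(0,u-110),max(0,v-80); x0=min(x0,420);print(x0,y0)
cv2.imwrite('pics/w4c.png',cv2.resize(im[y0:y0+160,x0:x0+220],None,fx=3.6,fy=3.6,interpolation=2))
```

```text
[ 0.4765 -0.1004  0.1879] [ 3.1413e+00 -4.0000e-04 -3.0313e+00]
[478.81114595 318.2926424 ]
360 226
```

View pics/w4c.png

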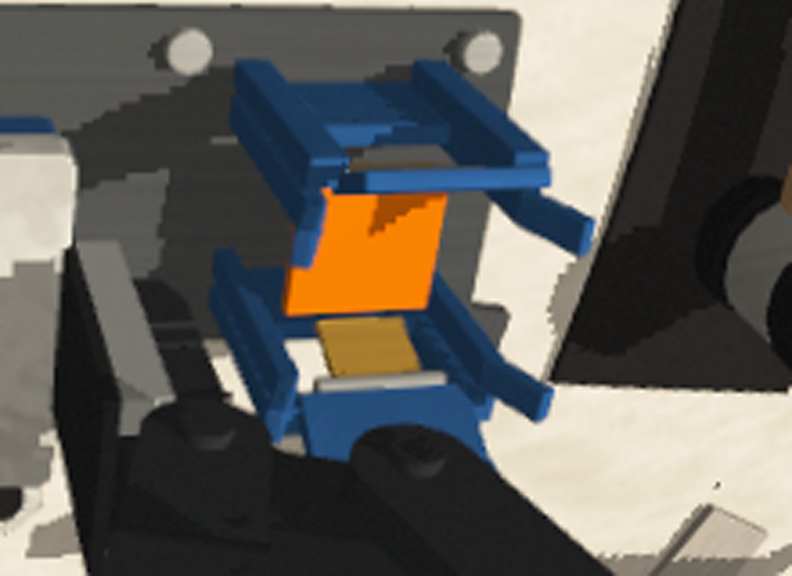

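The follower's far edge is unobstructed in this crop, from (288,311) to (430,306). I use that for the well's centre and yaw.

Run:
```python
from h import *
d=np.load('pics/cal_wrist.npz'); c={k:d[k] for k in d}
P=lambda u,v,z:onz(c,360+u/3.6,226+v/3.6,z,True)[:2]
a,b=P(287,312,.0445),P(431,307,.0445); e=b-a
yaw=np.arctan2(-e[0],e[1]); L=np.linalg.norm(e)
print('far corners',a.round(4),b.round(4),'len',L.round(4),'yaw',yaw.round(3))
for y in (yaw,.11): print('centre',((a+b)/2-.02*np.array([np.cos(y),np.sin(y)])).round(4))
r=P(446,195,.0445); print('right edge yaw',np.arctan2(*(b-r)[::-1]).round(3))
# plate near edge z=.008
p,q=P(0,8,.008),P(515,12,.008); e=q-p; print('plate yaw',np.arctan2(-e[0],e[1]).round(3),q.round(4))
# right corner of plate should be well + (-50,+50)
y=.11; print('well from plate corner',(q-np.array([np.cos(y)*-.05-np.sin(y)*.05,np.sin(y)*-.05+np.cos(y)*.05])).round(4))
```

```text
far corners [0.5514 0.0155] [0.5477 0.056 ] len 0.0406 yaw 0.092
centre [0.5297 0.0339]
centre [0.5297 0.0335]
right edge yaw 0.164
plate yaw 0.107 [0.4756 0.0778]
well from plate corner [0.5307 0.0336]
```

Run:
```python
from h import *
plan(.530,.032,.17,np.pi+.107); plan(.530,.032,.11,np.pi+.107)
```

```text
[0.53, 0.032, 0.17, 3.2485926535897933] -> [-0.1355, 0.2509, 0.036, 0.0001, -0.0001, 0.0019] dist 0.144
[0.53, 0.032, 0.11, 3.2485926535897933] -> [-0.1355, 0.2508, 0.156, 0.0001, -0.0001, 0.0019] dist 0.162
```

Emit:
{"api": "play_rows", "payload": {"deltas": [[-0.0455,0.083,0.012,0,0,0,0.6],[-0.091,0.167,0.024,0,0,0,0.6],[-0.1355,0.251,0.036,0,0,0.002,0.6],[-0.1355,0.251,0.036,0,0,0.002,0.6],[-0.1355,0.251,0.1,0,0,0.002,0.6],[-0.1355,0.251,0.156,0,0,0.002,0.6],[-0.1355,0.251,0.156,0,0,0.002,0.6],[-0.1355,0.251,0.156,0,0,0.002,0.6]], "newtons": 40}}

```text
clock: 8.0
position: [0.5301, 0.0317, 0.1106]
tool_rot: [-3.141, -0.001, -3.035]
force: [-0.3, 1.1, -0.3]
grip_width: 0.0436
finger_force: 62.3
```

Run:
```python
from h import *
s=observe(); print(np.round(s['position'],4),np.round(s['tool_rot'],4))
plan(.530,.032,.065,np.pi+.107);plan(.530,.032,.033,np.pi+.107)
im,c=grab('wrist','w5.png')
cv2.imwrite('pics/w5c.png',cv2.resize(im[200:400,200:450],None,fx=3,fy=3,interpolation=2))
```

```text
[0.5301 0.0317 0.1106] [-3.1415e+00 -7.0000e-04 -3.0351e+00]
[0.53, 0.032, 0.065, 3.2485926535897933] -> [0.0001, 0.0005, 0.0911, -0.0001, -0.0003, -0.0002] dist 0.046
[0.53, 0.032, 0.033, 3.2485926535897933] -> [0.0, 0.0006, 0.1551, -0.0001, -0.0003, -0.0002] dist 0.078
```

View pics/w5c.png

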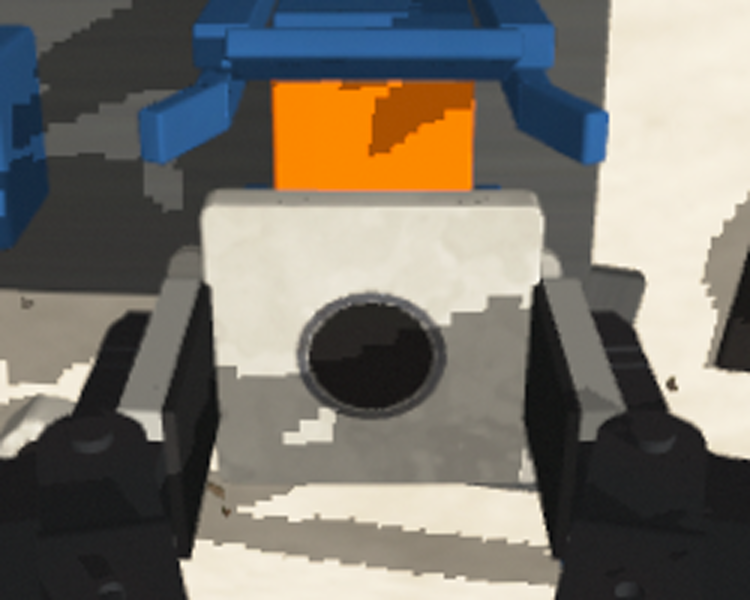

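Washer (centre column 372) and follower (273 to 473, centre 373) line up in y and yaw. Descending.

Emit:
{"api": "play_rows", "payload": {"deltas": [[0,0,0.03,0,0,0,0.6],[0,0,0.06,0,0,0,0.6],[0,0,0.09,0,0,0,0.6],[0,0,0.1,0,0,0,0.6],[0,0,0.1,0,0,0,0.6]]}}

```text
clock: 8.55
position: [0.5304, 0.0315, 0.0608]
tool_rot: [3.142, 0.0, -3.036]
force: [0.3, 0.8, -0.8]
grip_width: 0.0438
finger_force: 62.3
```

Emit:
{"api": "play_rows", "payload": {"deltas": [[0,0,0.01,0,0,0,0.6],[0,0,0.02,0,0,0,0.6],[0,0,0.02,0,0,0,0.6]]}}

```text
clock: 8.85
position: [0.5302, 0.0315, 0.05]
tool_rot: [3.142, 0.0, -3.036]
force: [-0.3, -0.5, -2.2]
grip_width: 0.0436
finger_force: 62.2
```

Emit:
{"api": "play_rows", "payload": {"deltas": [[0,0,0.01,0,0,0,0.6],[0,0,0.018,0,0,0,0.6],[0,0,0.026,0,0,0,0.6],[0,0,0.033,0,0,0,0.6],[0,0,0.033,0,0,0,0.6]]}}

```text
clock: 9.35
position: [0.5302, 0.0315, 0.0332]
tool_rot: [-3.142, -0.0, -3.036]
force: [1.1, 1.2, 3.3]
grip_width: 0.0442
finger_force: 62.7
```

Emit:
{"api": "play_rows", "payload": {"deltas": [[0,0,0,0,0,0,0.3],[0,0,0,0,0,0,0.3],[0,0,0,0,0,0,0.3],[0,0,-0.06,0,0,0,0.3],[0,0,-0.14,0,0,0,0.3],[0,0,-0.24,0,0,0,0.2],[0,0,-0.24,0,0,0,0.1],[0,0,-0.24,0,0,0,0.1]]}}

```text
clock: 10.15
position: [0.5305, 0.0317, 0.1547]
tool_rot: [3.141, 0.002, -3.035]
force: [-0.2, -0.1, -0.7]
grip_width: 0.0768
finger_force: 0.0
```

Run:
```python
from h import *
s=observe(); print(np.round(s['position'],4),np.round(s['tool_rot'],4))
im,c=grab('wrist','w6.png')
cv2.imwrite('pics/w6c.png',cv2.resize(im[150:400,200:450],None,fx=2.4,fy=2.4,interpolation=2))
plan(.5482,-.3263,.16,np.pi+.14);plan(.5482,-.3263,.06,np.pi+.14)
```

```text
[0.5305 0.0317 0.1547] [ 3.1412e+00  2.2000e-03 -3.0353e+00]
[0.5482, -0.3263, 0.16, 3.2815926535897932] -> [0.0396, -0.7157, -0.0129, 0.0001, 0.0001, -0.0161] dist 0.358
[0.5482, -0.3263, 0.06, 3.2815926535897932] -> [0.0396, -0.7157, 0.1871, 0.0001, 0.0001, -0.0161] dist 0.37
```

View pics/w6c.png

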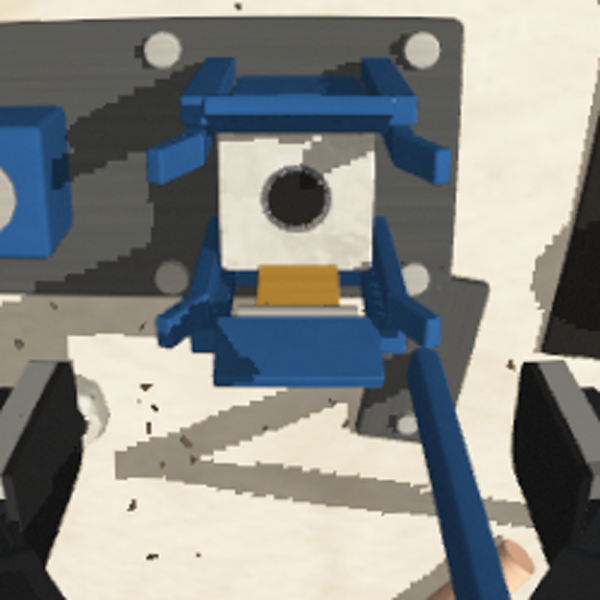

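The washer lies flat in the well with the brass catch (299,285) over its edge. On to the next washer.

Emit:
{"api": "play_rows", "payload": {"deltas": [[0.02,-0.1,-0.013,0,0,0,0.1],[0.04,-0.2,-0.013,0,0,0,0.1],[0.04,-0.3,-0.013,0,0,-0.016,0.1],[0.04,-0.4,-0.013,0,0,-0.016,0.1],[0.04,-0.5,-0.013,0,0,-0.016,0.1],[0.04,-0.6,-0.013,0,0,-0.016,0.1],[0.1,-0.7,-0.013,0,0,-0.016,0.1],[0.12,-0.716,-0.013,0,0,-0.016,0.1],[0.12,-0.716,-0.013,0,0,-0.016,0.1],[0.12,-0.716,-0.013,0,0,-0.016,0.1]]}}

```text
clock: 11.2
position: [0.5079, -0.3305, 0.1589]
tool_rot: [3.14, -0.001, -3.003]
force: [1.3, 0.4, -0.6]
grip_width: 0.0769
finger_force: 0.0
```

```bash
cat >> h.py <<'E'
def look(pts):
    """re-measure washers near guesses with the wrist camera"""
    s=observe(); p=np.array(s['position']); print('tcp',p.round(4),np.round(s['tool_rot'],3))
    im,c=grab('wrist','last.png'); out=[]
    for q in pts:
        u,v=proj(c,[*q,.006],True)
        if not(20<u<620 and 20<v<400): print('out of view',q,u,v); continue
        e=np.linalg.norm(proj(c,[q[0]+.03,q[1],.006],True)-proj(c,[q[0]-.03,q[1],.006],True))
        try: h,a,sd=washer(im,c,u,v,True,int(max(30,e*.7))); print(np.array(q),'->',h.round(4),'yaw',a.round(3),sd); out.append((h,a))
        except Exception as ex: print(q,'fail',ex)
    return out
E
python3 - <<'E'
from h import *
o=look([(.5482,-.3263),(.4647,-.3637),(.426,-.2212)])
h,a=o[0]
for z in (.06,-.001): plan(h[0],h[1]-.0014,z,np.pi+a)
E
```

```text
tcp [ 0.5079 -0.3305  0.1589] [ 3.140e+00 -1.000e-03 -3.003e+00]
[ 0.5482 -0.3263] -> [ 0.5479 -0.3261] yaw 0.175 [ 23.3 -23.4  22.3 -23.3]
[ 0.4647 -0.3637] -> [ 0.4644 -0.3638] yaw -0.332 [ 23.4 -23.3  22.5 -22.9]
[ 0.426  -0.2212] -> [ 0.4261 -0.2214] yaw -0.209 [ 23.  -22.5  22.6 -22.5]
[np.float64(0.5479326803007072), np.float64(-0.3275205534983557), 0.06, np.float64(3.316125578789226)] -> [-0.0789, -0.0069, 0.1981, 0.0007, -0.0005, -0.0163] dist 0.107
[np.float64(0.5479326803007072), np.float64(-0.3275205534983557), -0.001, np.float64(3.316125578789226)] -> [-0.079, -0.007, 0.3201, 0.0007, -0.0005, -0.0163] dist 0.165
```

Emit:
{"api": "play_rows", "payload": {"deltas": [[-0.05,-0.007,0.05,0,0,-0.014,0.25],[-0.079,-0.007,0.12,0,0,-0.014,0.3],[-0.079,-0.007,0.2,0,0,-0.014,0.3],[-0.079,-0.007,0.25,0,0,-0.014,0.3],[-0.079,-0.007,0.29,0,0,-0.014,0.35],[-0.079,-0.007,0.317,0,0,-0.014,0.35],[-0.079,-0.007,0.317,0,0,-0.014,0.35],[-0.079,-0.007,0.317,0,0,-0.014,0.6],[-0.079,-0.007,0.317,0,0,-0.014,0.6],[-0.079,-0.007,0.317,0,0,-0.014,0.6]], "newtons": 60}}

```text
clock: 12.25
position: [0.5485, -0.329, 0.0027]
tool_rot: [-3.141, 0.001, -2.973]
force: [0.5, -0.1, -0.2]
grip_width: 0.0424
finger_force: 60.6
```

Emit:
{"api": "play_rows", "payload": {"deltas": [[0,0,0,0,0,0,0.6],[0,0,-0.02,0,0,0,0.6],[0,0,-0.06,0,0,0,0.6],[0,0,-0.14,0,0,0,0.6],[0,0,-0.23,0,0,0,0.6],[0,0,-0.32,0,0,0,0.6],[0,0,-0.32,0,0,0,0.6]]}}

```text
clock: 12.95
position: [0.5501, -0.3305, 0.1685]
tool_rot: [-3.136, 0.007, -2.973]
force: [0.7, -0.3, -1.9]
grip_width: 0.042
finger_force: 61.0
```

```bash
cat >> h.py <<'E'
MAG=(.530,.032,np.pi+.107)
def held(im,c,s):
    """held washer: hole centre in the tool frame with top 8 mm behind TCP"""
    p=np.array(s['position']);Ri=R.from_euler('xyz',s['tool_rot']).inv()
    g=cv2.cvtColor(im,cv2.COLOR_BGR2GRAY)[285:350,285:365]
    n,l,st,ce=cv2.connectedComponentsWithStats((g<60).astype(np.uint8)); i=1+np.argmax(st[1:,4])
    u,v=ce[i]+[285,285]; print('hole px',u,v,st[i],'tool mm',(Ri.apply(onz(c,u,v,p[2]+.008,True)-p)*1e3).round(1))
E
python3 - <<'E'
from h import *
s=observe(); print(np.round(s['position'],4),np.round(s['tool_rot'],3),s['grip_width'],s['finger_force'])
im,c=grab('wrist','w7.png'); held(im,c,s)
plan(MAG[0],MAG[1],.17,MAG[2])
for k in('w2',):
  held(cv2.imread('pics/w2.png'),{**get_calibration('wrist'),'xyz':np.array([ 0.45818202,-0.23695251,0.27164378]),'rotation':[2.81747396,0.00506897,1.76004902]},dict(position=[.5379,-.2235,.1304],tool_rot=[-3.1388,.0053,-2.9521]))
E
```

```text
[ 0.5501 -0.3305  0.1685] [-3.136  0.007 -2.973] 0.04197899245136743 61.00915730930865
hole px 323.8185451638689 314.5947242206235 [  15   12   48   37 1251] tool mm [ 1.9  1.3 -8. ]
[0.53, 0.032, 0.17, 3.2485926535897933] -> [-0.0837, 0.7194, -0.0111, -0.0014, 0.0023, 0.0294] dist 0.362
hole px 323.55058823529413 319.2894117647059 [  15   16   48   38 1275] tool mm [-0.5  1.2 -8. ]
```

Emit:
{"api": "play_rows", "payload": {"deltas": [[0,0.1,-0.011,0,0,0.01,0.6],[-0.03,0.2,-0.011,0,0,0.029,0.6],[-0.05,0.3,-0.011,0,0,0.029,0.6],[-0.084,0.4,-0.011,0,0,0.029,0.6],[-0.084,0.5,-0.011,0,0,0.029,0.6],[-0.084,0.6,-0.011,0,0,0.029,0.6],[-0.084,0.719,-0.011,0,0,0.029,0.6],[-0.084,0.719,-0.011,0,0,0.029,0.6],[-0.084,0.719,-0.011,0,0,0.029,0.6],[-0.084,0.719,-0.011,0,0,0.029,0.6]]}}

```text
clock: 14.0
position: [0.5287, 0.0322, 0.1668]
tool_rot: [-3.141, -0.001, -3.033]
force: [-0.6, -0.5, -1.0]
grip_width: 0.0423
finger_force: 61.1
```

Run:
```python
from h import *
s=observe(); print(np.round(s['position'],4),np.round(s['tool_rot'],3),s['grip_width'],s['finger_force'])
for z in (.06,.0375): plan(MAG[0],MAG[1],z,MAG[2])
```

```text
[0.5287 0.0322 0.1668] [-3.141e+00 -1.000e-03 -3.033e+00] 0.04225765477499185 61.050740322098136
[0.53, 0.032, 0.06, 3.2485926535897933] -> [-0.0028, -0.0005, 0.2136, -0.0002, -0.0003, 0.0006] dist 0.107
[0.53, 0.032, 0.0375, 3.2485926535897933] -> [-0.0028, -0.0005, 0.2586, -0.0002, -0.0003, 0.0006] dist 0.129
```

Emit:
{"api": "play_rows", "payload": {"deltas": [[-0.0028,0,0.06,0,0,0,0.6],[-0.0028,0,0.12,0,0,0,0.6],[-0.0028,0,0.17,0,0,0,0.6],[-0.0028,0,0.2,0,0,0,0.6],[-0.0028,0,0.215,0,0,0,0.6],[-0.0028,0,0.223,0,0,0,0.6],[-0.0028,0,0.223,0,0,0,0.6]]}}

```text
clock: 14.7
position: [0.5305, 0.0319, 0.0557]
tool_rot: [-3.141, 0.0, -3.035]
force: [0.9, -0.9, -0.8]
grip_width: 0.0424
finger_force: 61.0
```

Emit:
{"api": "play_rows", "payload": {"deltas": [[0,0,0.009,0,0,0,0.6],[0,0,0.018,0,0,0,0.6],[0,0,0.027,0,0,0,0.6],[0,0,0.035,0,0,0,0.6],[0,0,0.035,0,0,0,0.6]]}}

```text
clock: 15.2
position: [0.5303, 0.0328, 0.0377]
tool_rot: [-3.142, -0.0, -3.033]
force: [2.2, -0.4, 3.0]
grip_width: 0.0425
finger_force: 62.2
```

Emit:
{"api": "play_rows", "payload": {"deltas": [[0,0,0.004,0,0,0,0.6],[0,0,0.004,0,0,0,0.3],[0,0,0.004,0,0,0,0.3],[0,0,0.004,0,0,0,0.3],[0,0,-0.06,0,0,0,0.3],[0,0,-0.14,0,0,0,0.3],[0,0,-0.24,0,0,0,0.2],[0,0,-0.24,0,0,0,0.1],[0,0,-0.24,0,0,0,0.1]]}}

```text
clock: 16.1
position: [0.5307, 0.033, 0.1592]
tool_rot: [3.141, 0.002, -3.033]
force: [0.1, -0.3, -0.0]
grip_width: 0.077
finger_force: 0.0
```

```bash
cat >> h.py <<'E'
def inmag(im,c,s):
    """washer in the well: bright quad around the hole -> hole pixel and span, compared with its top at 45.5 mm"""
    u,v=proj(c,[.530,.032,.0455],True); g=cv2.cvtColor(im,cv2.COLOR_BGR2GRAY)
    x0,y0=int(u)-30,int(v)-30; w=g[y0:y0+60,x0:x0+60]
    n,l,st,ce=cv2.connectedComponentsWithStats((w<70).astype(np.uint8))
    i=min([k for k in range(1,n) if st[k,4]>60],key=lambda k:np.hypot(*(ce[k]-30)))
    h=ce[i]+[x0,y0]; print('well hole',h.round(1),st[i],'at z.0455',onz(c,*h,.0455,True).round(4),'z.061',onz(c,*h,.061,True).round(4))
E
python3 - <<'E'
from h import *
s=observe(); print(np.round(s['position'],4))
im,c=grab('wrist','w8.png'); inmag(im,c,s)
d=cv2.imread('pics/w6.png'); inmag(d,c,s)
plan(.4647,-.3637,.16,np.pi-.333)
plan(.4647,-.3637,.16,np.pi-.333+np.pi/2)
E
```

```text
[0.5307 0.033  0.1592]
well hole [323.2 230.3] [ 22  19  23  25 425] at z.0455 [0.5304 0.0338 0.0455] z.061 [0.5256 0.0333 0.061 ]
well hole [323.2 232. ] [ 22  21  24  24 431] at z.0455 [0.5317 0.0339 0.0455] z.061 [0.5268 0.0334 0.061 ]
[0.4647, -0.3637, 0.16, 2.808592653589793] -> [0.2158, -0.7745, -0.004, 0.0001, -0.0, 0.2108] dist 0.402
[0.4647, -0.3637, 0.16, 4.3793889803846895] -> [0.2158, -0.7745, -0.004, 0.0001, 0.0001, -0.5392] dist 0.402
```

Emit:
{"api": "play_rows", "payload": {"deltas": [[0,-0.1,-0.004,0,0,0.03,0.1],[0.02,-0.2,-0.004,0,0,0.06,0.1],[0.06,-0.3,-0.004,0,0,0.1,0.1],[0.1,-0.4,-0.004,0,0,0.13,0.1],[0.15,-0.5,-0.004,0,0,0.16,0.1],[0.2,-0.6,-0.004,0,0,0.19,0.1],[0.216,-0.7,-0.004,0,0,0.211,0.1],[0.216,-0.775,-0.004,0,0,0.211,0.1],[0.216,-0.775,-0.004,0,0,0.211,0.1],[0.216,-0.775,-0.004,0,0,0.211,0.1]]}}

```text
clock: 17.15
position: [0.4635, -0.3654, 0.1586]
tool_rot: [-3.141, -0.002, 2.805]
force: [0.4, 0.0, -0.3]
grip_width: 0.077
finger_force: 0.0
```

Run:
```python
from h import *
o=look([(.4647,-.3637),(.426,-.2212)])
h,a=o[0]
b=1.3e-3*np.array([np.sin(np.pi+a),-np.cos(np.pi+a)])
for z in (.06,-.001): plan(h[0]-b[0],h[1]-b[1],z,np.pi+a)
```

```text
tcp [ 0.4635 -0.3654  0.1586] [-3.141e+00 -2.000e-03  2.805e+00]
[ 0.4647 -0.3637] -> [ 0.4643 -0.3636] yaw -0.314 [ 23.4 -22.8  22.4 -22.9]
[ 0.426  -0.2212] -> [ 0.4258 -0.2213] yaw -0.175 [ 23.4 -22.4  22.6 -22.8]
[np.float64(0.4638746111129233), np.float64(-0.3648838624919305), 0.06, np.float64(2.827433388230814)] -> [-0.0009, -0.0025, 0.1974, 0.0003, -0.0011, -0.0097] dist 0.099
[np.float64(0.4638746111129233), np.float64(-0.3648838624919305), -0.001, np.float64(2.827433388230814)] -> [-0.0012, -0.0026, 0.3194, 0.0003, -0.0011, -0.0097] dist 0.16
```

Emit:
{"api": "play_rows", "payload": {"deltas": [[-0.001,-0.002,0.06,0,0,-0.004,0.25],[-0.001,-0.002,0.14,0,0,-0.004,0.3],[-0.001,-0.002,0.2,0,0,-0.004,0.3],[-0.001,-0.002,0.25,0,0,-0.004,0.35],[-0.001,-0.002,0.29,0,0,-0.004,0.35],[-0.001,-0.002,0.319,0,0,-0.004,0.35],[-0.001,-0.002,0.319,0,0,-0.004,0.35],[-0.001,-0.002,0.319,0,0,-0.004,0.6],[-0.001,-0.002,0.319,0,0,-0.004,0.6],[-0.001,-0.002,0.319,0,0,-0.004,0.6]], "newtons": 60}}

```text
clock: 18.2
position: [0.4654, -0.3654, 0.0015]
tool_rot: [-3.141, 0.001, 2.816]
force: [-1.1, -0.5, -1.4]
grip_width: 0.0427
finger_force: 60.9
```

Emit:
{"api": "play_rows", "payload": {"deltas": [[0,0,0,0,0,0,0.6],[0,0,-0.02,0,0,0,0.6],[0,0,-0.06,0,0,0,0.6],[0,0,-0.14,0,0,0,0.6],[0,0,-0.23,0,0,0,0.6],[0,0,-0.32,0,0,0,0.6],[0,0,-0.34,0,0,0,0.6],[0,0,-0.34,0,0,0,0.6]]}}

```text
clock: 19.0
position: [0.4656, -0.3656, 0.1727]
tool_rot: [-3.141, 0.003, 2.816]
force: [0.3, 0.4, -2.1]
grip_width: 0.0429
finger_force: 61.3
```

Run:
```python
from h import *
s=observe(); print(np.round(s['position'],4),np.round(s['tool_rot'],3),s['grip_width'],s['finger_force'])
im,c=grab('wrist','w9.png'); held(im,c,s)
plan(MAG[0],MAG[1],.17,MAG[2])
```

```text
[ 0.4656 -0.3656  0.1727] [-3.141e+00  3.000e-03  2.816e+00] 0.042902774921921724 61.33232116699219
hole px 323.3244529019981 312.2350142721218 [  19   10   40   35 1051] tool mm [ 3.5  1.1 -8. ]
[0.53, 0.032, 0.17, 3.2485926535897933] -> [0.1305, 0.7939, 0.0018, -0.0, 0.0004, -0.2063] dist 0.402
```

Emit:
{"api": "play_rows", "payload": {"deltas": [[0.02,0.1,0,0,0,-0.04,0.6],[0.04,0.2,0,0,0,-0.08,0.6],[0.06,0.3,0,0,0,-0.12,0.6],[0.08,0.4,0,0,0,-0.16,0.6],[0.1,0.5,0,0,0,-0.2,0.6],[0.12,0.6,0,0,0,-0.206,0.6],[0.1285,0.7,0,0,0,-0.206,0.6],[0.1285,0.794,0,0,0,-0.206,0.6],[0.1285,0.794,0,0,0,-0.206,0.6],[0.1285,0.794,0,0,0,-0.206,0.6]]}}

```text
clock: 20.05
position: [0.5302, 0.0328, 0.1689]
tool_rot: [-3.141, -0.003, -3.033]
force: [0.2, -0.9, -0.6]
grip_width: 0.0427
finger_force: 61.4
```

Run:
```python
from h import *
s=observe(); print(np.round(s['position'],4),np.round(s['tool_rot'],3),s['grip_width'],s['finger_force'])
for z in (.055,.0355): plan(MAG[0]+.001,MAG[1],z,MAG[2])
```

```text
[0.5302 0.0328 0.1689] [-3.141e+00 -3.000e-03 -3.033e+00] 0.04274163737907075 61.411017179489136
[0.531, 0.032, 0.055, 3.2485926535897933] -> [-0.002, -0.0017, 0.2279, -0.0001, -0.0013, 0.0009] dist 0.114
[0.531, 0.032, 0.0355, 3.2485926535897933] -> [-0.0021, -0.0017, 0.2669, -0.0001, -0.0013, 0.0009] dist 0.133
```

Emit:
{"api": "play_rows", "payload": {"deltas": [[-0.002,-0.0015,0.06,0,0,0,0.6],[-0.002,-0.0015,0.12,0,0,0,0.6],[-0.002,-0.0015,0.17,0,0,0,0.6],[-0.002,-0.0015,0.2,0,0,0,0.6],[-0.002,-0.0015,0.215,0,0,0,0.6],[-0.002,-0.0015,0.228,0,0,0,0.6],[-0.002,-0.0015,0.228,0,0,0,0.6]]}}

```text
clock: 20.75
position: [0.5309, 0.0302, 0.055]
tool_rot: [3.141, -0.002, -3.037]
force: [0.5, 6.9, -3.0]
grip_width: 0.0429
finger_force: 70.0
```

Emit:
{"api": "play_rows", "payload": {"deltas": [[0,0,0.009,0,0,0,0.6],[0,0,0.018,0,0,0,0.6],[0,0,0.027,0,0,0,0.6],[0,0,0.035,0,0,0,0.6],[0,0,0.039,0,0,0,0.6],[0,0,0.039,0,0,0,0.6]]}}

```text
clock: 21.35
position: [0.5312, 0.0302, 0.0363]
tool_rot: [3.141, -0.001, -3.037]
force: [0.2, 7.1, 0.4]
grip_width: 0.0429
finger_force: 70.9
```

Emit:
{"api": "play_rows", "payload": {"deltas": [[0,0.002,0,0,0,0,0.6],[0,0.0035,0,0,0,0,0.6],[0,0.0035,0.002,0,0,0,0.6],[0,0.0035,0.002,0,0,0,0.6]]}}

```text
clock: 21.75
position: [0.5316, 0.0318, 0.0359]
tool_rot: [-3.141, -0.001, -3.036]
force: [-0.9, -1.5, 3.7]
grip_width: 0.043
finger_force: 71.9
```

Lateral force is gone. Release and rise.

Emit:
{"api": "play_rows", "payload": {"deltas": [[0,0,0.002,0,0,0,0.3],[0,0,0.002,0,0,0,0.3],[0,0,0.002,0,0,0,0.3],[0,0,-0.06,0,0,0,0.3],[0,0,-0.14,0,0,0,0.3],[0,0,-0.24,0,0,0,0.2],[0,0,-0.24,0,0,0,0.1],[0,0,-0.24,0,0,0,0.1]]}}

```text
clock: 22.55
position: [0.5323, 0.0329, 0.1572]
tool_rot: [3.141, 0.002, -3.035]
force: [-0.5, 0.4, -1.1]
grip_width: 0.0771
finger_force: 0.0
```

Run:
```python
from h import *
s=observe(); print(np.round(s['position'],4))
im,c=grab('wrist','w10.png'); inmag(im,c,s)
plan(.4259,-.2213,.16,np.pi-.2)
```

```text
[0.5323 0.0329 0.1572]
well hole [321.8 228.9] [ 18  19  25  24 440] at z.0455 [0.5305 0.0325 0.0455] z.061 [0.5257 0.0321 0.061 ]
[0.4259, -0.2213, 0.16, 2.941592653589793] -> [0.2644, -0.4828, -0.008, 0.0001, 0.0001, 0.1463] dist 0.275
```

Emit:
{"api": "play_rows", "payload": {"deltas": [[0,-0.1,-0.008,0,0,0.04,0.1],[0.03,-0.2,-0.008,0,0,0.08,0.1],[0.1,-0.28,-0.008,0,0,0.12,0.1],[0.17,-0.36,-0.008,0,0,0.146,0.1],[0.24,-0.44,-0.008,0,0,0.146,0.1],[0.264,-0.483,-0.008,0,0,0.146,0.1],[0.264,-0.483,-0.008,0,0,0.146,0.1],[0.264,-0.483,-0.008,0,0,0.146,0.1]]}}

```text
clock: 23.4
position: [0.4254, -0.2218, 0.1592]
tool_rot: [3.141, -0.002, 2.94]
force: [1.2, 0.9, -0.0]
grip_width: 0.0766
finger_force: 0.0
```

Run:
```python
from h import *
o=look([(.4259,-.2213)])
h,a=o[0]
b=1.3e-3*np.array([np.sin(np.pi+a),-np.cos(np.pi+a)])
for z in (.06,-.001): plan(h[0]-b[0],h[1]-b[1],z,np.pi+a)
```

```text
tcp [ 0.4254 -0.2218  0.1592] [ 3.141e+00 -2.000e-03  2.940e+00]
[ 0.4259 -0.2213] -> [ 0.4257 -0.2207] yaw -0.192 [ 22.8 -22.8  22.5 -22.8]
[np.float64(0.4254367061330252), np.float64(-0.22195135413970277), 0.06, np.float64(2.949606435870417)] -> [0.0005, -0.0021, 0.1986, 0.0001, -0.0007, -0.0037] dist 0.099
[np.float64(0.4254367061330252), np.float64(-0.22195135413970277), -0.001, np.float64(2.949606435870417)] -> [0.0003, -0.0021, 0.3206, 0.0001, -0.0007, -0.0037] dist 0.16
```

Emit:
{"api": "play_rows", "payload": {"deltas": [[0,-0.001,0.06,0,0,-0.004,0.25],[0,-0.001,0.14,0,0,-0.004,0.3],[0,-0.001,0.2,0,0,-0.004,0.3],[0,-0.001,0.25,0,0,-0.004,0.35],[0,-0.001,0.29,0,0,-0.004,0.35],[0,-0.001,0.32,0,0,-0.004,0.35],[0,-0.001,0.32,0,0,-0.004,0.35],[0,-0.001,0.32,0,0,-0.004,0.6],[0,-0.001,0.32,0,0,-0.004,0.6],[0,-0.001,0.32,0,0,-0.004,0.6]], "newtons": 60}}

```text
clock: 24.45
position: [0.4266, -0.2219, 0.0008]
tool_rot: [-3.141, 0.001, 2.951]
force: [-0.6, -0.2, -1.1]
grip_width: 0.0434
finger_force: 61.0
```

Emit:
{"api": "play_rows", "payload": {"deltas": [[0,0,0,0,0,0,0.6],[0,0,-0.02,0,0,0,0.6],[0,0,-0.06,0,0,0,0.6],[0,0,-0.14,0,0,0,0.6],[0,0,-0.23,0,0,0,0.6],[0,0,-0.32,0,0,0,0.6],[0,0,-0.34,0,0,0,0.6],[0,0,-0.34,0,0,0,0.6]]}}

```text
clock: 25.25
position: [0.4268, -0.2221, 0.1721]
tool_rot: [3.141, 0.004, 2.95]
force: [0.3, -0.0, -2.1]
grip_width: 0.0436
finger_force: 61.5
```

Run:
```python
from h import *
s=observe(); print(np.round(s['position'],4),np.round(s['tool_rot'],3),s['grip_width'],s['finger_force'])
im,c=grab('wrist','w11.png'); held(im,c,s)
plan(MAG[0]+.0005,MAG[1],.17,MAG[2])
```

```text
[ 0.4268 -0.2221  0.1721] [3.141 0.004 2.95 ] 0.04358743707389004 61.508216857910156
hole px 323.7380106571936 315.24333925399645 [  19   13   41   38 1126] tool mm [ 1.9  1.3 -8. ]
[0.5305, 0.032, 0.17, 3.2485926535897933] -> [-0.1084, 0.5379, 0.0015, 0.0001, 0.0007, -0.1423] dist 0.274
```

Emit:
{"api": "play_rows", "payload": {"deltas": [[0,0.1,0,0,0,-0.04,0.6],[0,0.2,0,0,0,-0.08,0.6],[-0.03,0.28,0,0,0,-0.12,0.6],[-0.06,0.36,0,0,0,-0.142,0.6],[-0.09,0.45,0,0,0,-0.142,0.6],[-0.108,0.538,0,0,0,-0.142,0.6],[-0.108,0.538,0,0,0,-0.142,0.6],[-0.108,0.538,0,0,0,-0.142,0.6]]}}

```text
clock: 26.1
position: [0.5294, 0.0325, 0.1683]
tool_rot: [-3.141, -0.003, -3.034]
force: [-0.3, -1.3, -1.4]
grip_width: 0.0435
finger_force: 61.6
```

Run:
```python
from h import *
s=observe(); print(np.round(s['position'],4),np.round(s['tool_rot'],3),s['grip_width'],s['finger_force'])
for z in (.055,.0363): plan(MAG[0]+.0005,MAG[1],z,MAG[2])
```

```text
[0.5294 0.0325 0.1683] [-3.141e+00 -3.000e-03 -3.034e+00] 0.04352921713614838 61.580554246902466
[0.5305, 0.032, 0.055, 3.2485926535897933] -> [-0.0028, -0.0012, 0.2265, -0.0001, -0.0015, 0.0004] dist 0.113
[0.5305, 0.032, 0.0363, 3.2485926535897933] -> [-0.003, -0.0012, 0.2639, -0.0001, -0.0015, 0.0004] dist 0.132
```

Emit:
{"api": "play_rows", "payload": {"deltas": [[-0.002,0,0.06,0,0,0,0.6],[-0.002,0.001,0.12,0,0,0,0.6],[-0.002,0.001,0.17,0,0,0,0.6],[-0.002,0.001,0.2,0,0,0,0.6],[-0.002,0.001,0.215,0,0,0,0.6],[-0.002,0.001,0.225,0,0,0,0.6],[-0.002,0.001,0.225,0,0,0,0.6]]}}

```text
clock: 26.8
position: [0.5309, 0.0318, 0.0574]
tool_rot: [-3.141, -0.001, -3.036]
force: [0.6, -0.8, -1.0]
grip_width: 0.0433
finger_force: 61.6
```

Emit:
{"api": "play_rows", "payload": {"deltas": [[0,0,0.009,0,0,0,0.6],[0,0,0.018,0,0,0,0.6],[0,0,0.027,0,0,0,0.6],[0,0,0.035,0,0,0,0.6],[0,0,0.04,0,0,0,0.6],[0,0,0.04,0,0,0,0.6]]}}

```text
clock: 27.4
position: [0.5314, 0.0324, 0.0374]
tool_rot: [-3.142, 0.0, -3.036]
force: [1.8, 0.6, 2.8]
grip_width: 0.0427
finger_force: 62.1
```

Emit:
{"api": "play_rows", "payload": {"deltas": [[0,0,0.003,0,0,0,0.6],[0,0,0.003,0,0,0,0.6],[0,0,0.003,0,0,0,0.3],[0,0,0.003,0,0,0,0.3],[0,0,0.003,0,0,0,0.3],[0,0,-0.06,0,0,0,0.3],[0,0,-0.14,0,0,0,0.3],[0,0,-0.24,0,0,0,0.2],[0,0,-0.24,0,0,0,0.1],[0,0,-0.24,0,0,0,0.1]]}}

```text
clock: 28.4
position: [0.5315, 0.0326, 0.1586]
tool_rot: [3.141, 0.002, -3.035]
force: [0.2, 0.5, -0.5]
grip_width: 0.0765
finger_force: 0.0
```

Run:
```python
from h import *
s=observe(); print(np.round(s['position'],4))
im,c=grab('wrist','w12.png'); inmag(im,c,s)
sc,_=grab('scene','s12.png')
a=cv2.resize(im[150:330,220:430],(466,400),interpolation=2)
b=cv2.resize(sc[225:325,255:385],(520,400),interpolation=2)[:, :330]
cv2.imwrite('pics/v12.png',np.hstack([a,b]))
```

```text
[0.5315 0.0326 0.1586]
well hole [323.3 229.9] [ 21  20  24  24 432] at z.0455 [0.5308 0.0334 0.0455] z.061 [0.526  0.0329 0.061 ]
```

View pics/v12.png

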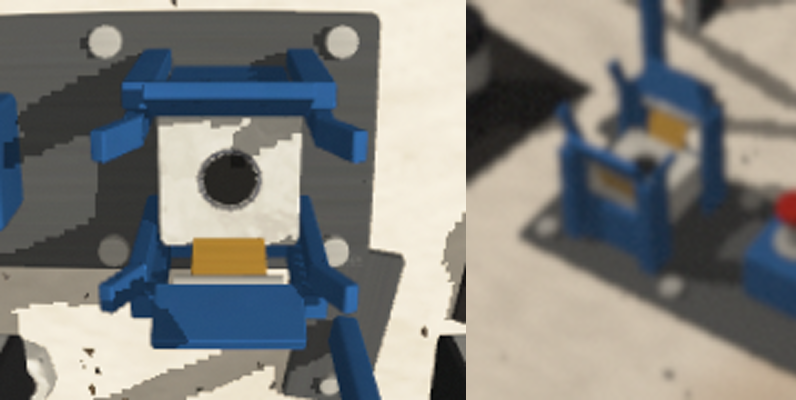

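The left panel shows the washer flat at the catch level with the catch tip (230,243) over its edge. The right panel shows the stack in the well, so all four are in. Next the mallet: a closer look first.

Run:
```python
from h import *
plan(.44,.17,.22,np.pi+.0)
```

```text
[0.44, 0.17, 0.22, 3.141592653589793] -> [0.1513, 0.2928, -0.1259, -0.0, -0.0006, 0.0507] dist 0.176
```

Emit:
{"api": "play_rows", "payload": {"deltas": [[0.02,0.03,-0.08,0,0,0.01,0.1],[0.06,0.1,-0.126,0,0,0.03,0.1],[0.1,0.2,-0.126,0,0,0.05,0.1],[0.151,0.293,-0.126,0,0,0.05,0.1],[0.151,0.293,-0.126,0,0,0.05,0.1],[0.151,0.293,-0.126,0,0,0.05,0.1]]}}

```text
clock: 29.1
position: [0.4395, 0.1712, 0.2198]
tool_rot: [-3.141, -0.002, -3.137]
force: [1.7, -0.7, -0.5]
grip_width: 0.0767
finger_force: 0.0
```

Run:
```python
from h import *
s=observe(); print(np.round(s['position'],4),np.round(s['tool_rot'],3))
im,c=grab('wrist','w13.png'); h=cv2.cvtColor(im,cv2.COLOR_BGR2HSV)
u,v=proj(c,[.47,.19,.047],True); print(u,v)
m=cv2.inRange(h,(8,70,60),(25,200,255)); k,l,st,ce=cv2.connectedComponentsWithStats(m)
for i in range(1,k):
    if st[i,4]>300: print(i,st[i],ce[i].round(1),onz(c,*ce[i],.047,True).round(4))
x=cv2.inRange(h,(0,0,0),(180,255,60)); k2,l2,s2,c2=cv2.connectedComponentsWithStats(x)
for i in range(1,k2):
    if s2[i,4]>1500: print('dark',s2[i],c2[i].round(1))
```

```text
[0.4395 0.1712 0.2198] [-3.141e+00 -2.000e-03 -3.137e+00]
343.49492977689806 243.98891818461487
93 [ 585  125   55   32 1210] [612.8 140.5] [0.3558 0.4742 0.047 ]
98 [ 332  164   23  129 2735] [342.5 226.2] [0.4533 0.1888 0.047 ]
136 [278 393  29  19 319] [294.3 403.3] [0.6635 0.1396 0.047 ]
dark [ 206   22   98   37 1752] [246.2  43.7]
dark [ 187   31  186   98 2865] [298.   76.1]
dark [  289   137   115   201 17537] [342.2 235.1]
dark [ 597  209   43  117 3311] [623.2 266.5]
dark [   23   301   600   179 51935] [321.6 419.8]
```

View pics/w13.png

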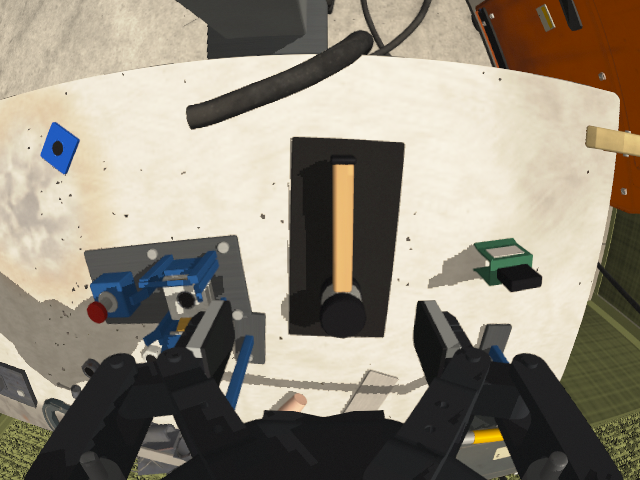

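The mallet handle runs from column 343, row 158 to row 292, and its head top is centred at (344,315). The mat corners are (291,137), (405,144), (384,336) and (288,332). The tag's tab is at about (519,276).

Run:
```python
from h import *
im=cv2.imread('pics/w13.png'); d=np.load('pics/cal_wrist.npz'); c={k:d[k] for k in d}
P=lambda u,v,z:onz(c,u,v,z,True)[:2]
K=[P(*q,.004) for q in((291,137),(405,144),(384,336),(288,332))]
print('mat',np.round(K,4).tolist(),'c',np.mean(K,0).round(4),'sides',[np.linalg.norm(K[i]-K[i-1]).round(4) for i in range(4)])
h=cv2.cvtColor(im,cv2.COLOR_BGR2HSV); m=cv2.inRange(h,(8,70,60),(25,200,255)); k,l,st,ce=cv2.connectedComponentsWithStats(m)
i=[i for i in range(1,k) if st[i,4]>2000][0]; ys,xs=np.nonzero(l==i)
# handle top edges per row -> midline
a,b=[np.mean([[np.mean(xs[ys==r]),r] for r in range(q,q+6)],0) for q in (170,278)]
A,B=P(*a,.047),P(*b,.047); e=B-A; print('handle',A.round(4),B.round(4),'yaw',np.arctan2(e[1],e[0]).round(4),'width px',[np.sum(ys==r) for r in(172,280)])
H=P(344,315,.066); E=P(343,156,.047); print('head',H.round(4),'free end',E.round(4),'dist',np.linalg.norm(H-E).round(4))
y=np.arctan2(e[1],e[0]); dr=np.array([np.cos(y),np.sin(y)])
print('grip55',(H-.055*dr).round(4),'grip from end',(E+.091*dr).round(4))
print('tag tab',P(519,272,.082).round(4))
```

```text
mat [[0.3773, 0.1405], [0.3824, 0.2505], [0.5975, 0.2422], [0.5919, 0.1321]] c [0.4873 0.1913] sides [np.float64(0.2147), np.float64(0.1101), np.float64(0.2153), np.float64(0.1103)]
handle [0.4055 0.1884] [0.5061 0.1898] yaw 0.0146 width px [np.int64(23), np.int64(20)]
head [0.5323 0.1911] free end [0.3913 0.1882] dist 0.1411
grip55 [0.4773 0.1903] grip from end [0.4823 0.1895]
tag tab [0.4845 0.3496]
```

Run:
```python
from h import *
for z in (.08,.017): plan(.486,.1885,z,np.pi+.015)
```

```text
[0.486, 0.1885, 0.08, 3.1565926535897932] -> [-0.0916, 0.0374, 0.2797, -0.0005, -0.0005, -0.0061] dist 0.148
[0.486, 0.1885, 0.017, 3.1565926535897932] -> [-0.0918, 0.0375, 0.4057, -0.0005, -0.0005, -0.0061] dist 0.209
```

Emit:
{"api": "play_rows", "payload": {"deltas": [[-0.05,0.02,0.05,0,0,-0.006,0.1],[-0.092,0.037,0.14,0,0,-0.006,0.2],[-0.092,0.037,0.22,0,0,-0.006,0.3],[-0.092,0.037,0.28,0,0,-0.006,0.3],[-0.092,0.037,0.33,0,0,-0.006,0.3],[-0.092,0.037,0.37,0,0,-0.006,0.4],[-0.092,0.037,0.405,0,0,-0.006,0.5],[-0.092,0.037,0.405,0,0,-0.006,0.9],[-0.092,0.037,0.405,0,0,-0.006,0.9],[-0.092,0.037,0.405,0,0,-0.006,0.9]], "newtons": 120}}

```text
clock: 30.15
position: [0.487, 0.188, 0.0187]
tool_rot: [-3.141, 0.0, -3.129]
force: [0.5, 0.1, -4.0]
grip_width: 0.0162
finger_force: 116.6
```

Emit:
{"api": "play_rows", "payload": {"deltas": [[0,0,0,0,0,0,0.9],[0,0,0,0,0,0,0.9],[0,0,0,0,0,0,0.9]]}}

```text
clock: 30.45
position: [0.4867, 0.1887, 0.0184]
tool_rot: [3.141, 0.0, -3.128]
force: [-1.1, 0.5, -4.0]
grip_width: 0.0165
finger_force: 116.6
```

Run:
```python
from h import *
plan(.4935,-.0685,.145,np.pi)
```

```text
[0.4935, -0.0685, 0.145, 3.141592653589793] -> [-0.0066, -0.5145, -0.2532, 0.0001, 0.0002, 0.0067] dist 0.287
```

Emit:
{"api": "play_rows", "payload": {"deltas": [[0,0,-0.04,0,0,0,0.9],[0,0,-0.1,0,0,0,0.9],[0,0,-0.18,0,0,0,0.9],[0,0,-0.253,0,0,0,0.9],[0,0,-0.253,0,0,0,0.9],[0,0,-0.253,0,0,0,0.9]]}}

```text
clock: 31.05
position: [0.4866, 0.189, 0.145]
tool_rot: [3.141, 0.001, -3.127]
force: [-0.4, -0.6, -5.4]
grip_width: 0.0161
finger_force: 117.5
```

Emit:
{"api": "play_rows", "payload": {"deltas": [[0,-0.08,0,0,0,0,0.9],[-0.007,-0.18,0,0,0,0.007,0.9],[-0.007,-0.28,0,0,0,0.007,0.9],[-0.007,-0.38,0,0,0,0.007,0.9],[-0.007,-0.46,0,0,0,0.007,0.9],[-0.007,-0.515,0,0,0,0.007,0.9],[-0.007,-0.515,0,0,0,0.007,0.9],[-0.007,-0.515,0,0,0,0.007,0.9],[-0.007,-0.515,0,0,0,0.007,0.9]]}}

```text
clock: 31.95
position: [0.4932, -0.0678, 0.1438]
tool_rot: [3.141, -0.002, -3.141]
force: [0.6, 0.4, -4.6]
grip_width: 0.016
finger_force: 117.8
```

Run:
```python
from h import *
s=observe(); print(np.round(s['position'],4),np.round(s['tool_rot'],3))
im,c=grab('wrist','w14.png')
x,y,z=s['position']
print('pin px',proj(c,[.5405,-.068,.072],True),'head bottom',proj(c,[x+.047,y,z-.0144],True),'head top',proj(c,[x+.047,y,z+.0476],True))
cv2.imwrite('pics/w14c.png',cv2.resize(im[150:400,200:480],None,fx=2.2,fy=2.2,interpolation=2))
```

```text
[ 0.4932 -0.0678  0.1438] [ 3.141e+00 -2.000e-03 -3.141e+00]
pin px [321.65222968 318.08452824] head bottom [321.32390486 372.09368546] head top [320.38026894 464.95624236]
```

View pics/w14c.png

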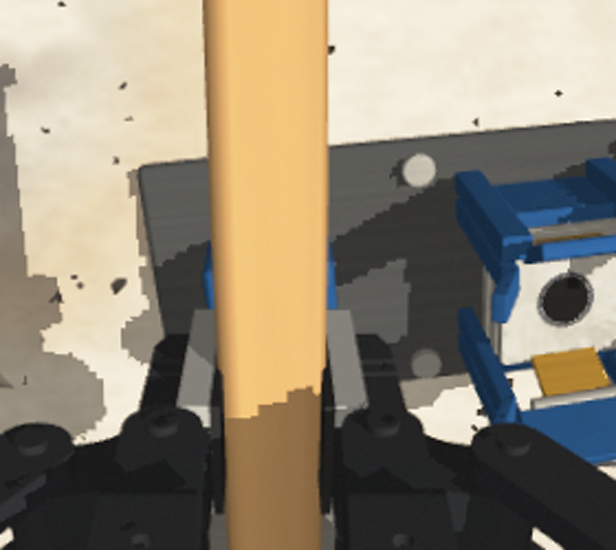

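Emit:
{"api": "play_rows", "payload": {"deltas": [[0,0,0.04,0,0,0,0.9],[0,0,0.095,0,0,0,0.9],[0,0,0.154,0,0,0,0.9],[0,0,0.154,0,0,0,0.9]]}}

```text
clock: 32.4
position: [0.4929, -0.0678, 0.0653]
tool_rot: [3.142, -0.003, -3.141]
force: [-0.2, -0.3, -3.2]
grip_width: 0.0165
finger_force: 121.4
```

Emit:
{"api": "play_rows", "payload": {"deltas": [[0,0,-0.06,0,0,0,0.9],[0,0,-0.14,0,0,0,0.9],[0,0,-0.16,0,0,0,0.9],[0,0,-0.16,0,0,0,0.9]]}}

```text
clock: 32.8
position: [0.4945, -0.0681, 0.1491]
tool_rot: [3.141, 0.003, -3.141]
force: [0.7, -0.7, -4.7]
grip_width: 0.0163
finger_force: 121.6
```

Run:
```python
from h import *
s=observe(); print(np.round(s['position'],4),np.round(s['tool_rot'],3),s['force'])
im,c=grab('scene','s15.png')
for f in('s12','s15'):
    h=cv2.cvtColor(cv2.imread(f'pics/{f}.png'),cv2.COLOR_BGR2HSV)[262:312,310:370]; m=cv2.inRange(h,(0,150,70),(6,255,255))|cv2.inRange(h,(174,150,70),(180,255,255))
    k,l,st,ce=cv2.connectedComponentsWithStats(m); print(f,[(st[i]+[310,262,0,0,0]).tolist() for i in range(1,k) if st[i,4]>8])
for z in (.072,.054): print(z,proj(c,[.5405,-.068,z]).round(1))
x,y,z=s['position']; print('face',proj(c,[x+.047,y,z-.0144]).round(1),'free end',proj(c,[x-.099,y,z+.0166]).round(1))
cv2.imwrite('pics/s15c.png',cv2.resize(im[210:320,230:400],(790,511),interpolation=2))
```

```text
[ 0.4945 -0.0681  0.1491] [ 3.141e+00  3.000e-03 -3.141e+00] [ 0.71653943 -0.70189908 -4.69403988]
s12 [[333, 273, 10, 8, 62]]
s15 [[333, 279, 10, 8, 66]]
0.072 [337.7 276.8]
0.054 [337.6 282.8]
face [338.3 254.5] free end [288.4 285.5]
```

Between scene views the pin head dropped 6 px, from row 273 to 279, which is about 18 mm. One more slightly deeper blow makes sure.

Emit:
{"api": "play_rows", "payload": {"deltas": [[0,0,0.05,0,0,0,0.9],[0,0,0.11,0,0,0,0.9],[0,0,0.173,0,0,0,0.9],[0,0,0.173,0,0,0,0.9]]}}

```text
clock: 33.25
position: [0.4905, -0.0683, 0.0568]
tool_rot: [3.141, -0.007, 3.141]
force: [-0.3, -0.1, -3.0]
grip_width: 0.0165
finger_force: 132.8
```

Emit:
{"api": "play_rows", "payload": {"deltas": [[0,0,-0.06,0,0,0,0.9],[0,0,-0.14,0,0,0,0.9],[0,0,-0.165,0,0,0,0.9],[0,0,-0.165,0,0,0,0.9]]}}

```text
clock: 33.65
position: [0.4942, -0.0685, 0.1442]
tool_rot: [3.141, 0.002, 3.141]
force: [-0.7, -0.9, -6.4]
grip_width: 0.0159
finger_force: 133.0
```

Run:
```python
from h import *
s=observe(); print(np.round(s['position'],4),np.round(s['tool_rot'],3),s['force'])
im,c=grab('scene','s16.png')
for f in('s12','s15','s16'):
    a=cv2.imread(f'pics/{f}.png')[262:312,310:370].astype(float); w=np.clip(a[:,:,2]-np.maximum(a[:,:,0],a[:,:,1])-40,0,None); w[:,:15]=0; w[:,40:]=0
    print(f,(w.sum(1)@np.arange(50)/w.sum()+262).round(2), w.sum().round())
plan(.4867,.1888,.145,np.pi+.0135)
# mallet tilt: handle in the wrist view
im,c=grab('wrist','w16.png'); h=cv2.cvtColor(im,cv2.COLOR_BGR2HSV); m=cv2.inRange(h,(8,70,60),(25,200,255)); k,l,st,ce=cv2.connectedComponentsWithStats(m); i=1+np.argmax(st[1:,4]); print(st[i])
h=cv2.cvtColor(cv2.imread('pics/w14.png'),cv2.COLOR_BGR2HSV); m=cv2.inRange(h,(8,70,60),(25,200,255)); k,l,st,ce=cv2.connectedComponentsWithStats(m); i=1+np.argmax(st[1:,4]); print(st[i])
```

```text
[ 0.4942 -0.0685  0.1442] [3.141e+00 2.000e-03 3.141e+00] [-0.68150359 -0.91982699 -6.39517745]
s12 276.36 3959.0
s15 282.26 3987.0
s16 282.26 3982.0
[0.4867, 0.1888, 0.145, 3.155092653589793] -> [0.0138, 0.5143, -0.0039, 0.0001, 0.0, -0.0065] dist 0.257
[  298    90    52   325 15839]
[  290    91    60   316 16320]
```

The pin is home (5.9 px of a predicted 6.0). The second stroke went deep with little force, so the mallet may have tilted in the grip. I check that from the handle's outline.

Run:
```python
from h import *
d=np.load('pics/cal_wrist.npz'); c={k:d[k] for k in d}; s=observe(); p=np.array(s['position']); T=R.from_euler('xyz',s['tool_rot'])
for f in('w14','w16'):
    im=cv2.imread(f'pics/{f}.png'); h=cv2.cvtColor(im,cv2.COLOR_BGR2HSV); m=cv2.inRange(h,(8,70,60),(25,200,255)); m[:,:260]=0;m[:,390:]=0
    k,l,st,ce=cv2.connectedComponentsWithStats(m); i=1+np.argmax(st[1:,4]); ys,xs=np.nonzero(l==i)
    print(f,st[i],[(r,int((ys==r).sum())) for r in(95,120,160,200,260,300,320)])
for t in (0,.1,.2,.3,.4):
    o=[]
    for dx in(.09,.06,.03,.0):
        q=[]
        for sy in(-.009,.009):
            # tilt about the tool y axis at the grasp point; free end (+x tool) goes down (+z tool)
            a=np.array([dx,sy,-.012]); a=R.from_rotvec([0,-t,0]).apply(a)+[0,0,-.0166]
            q.append(proj(c,p+T.apply(a),True))
        o.append((q[0].round(0).tolist()[1],round(abs(q[1][0]-q[0][0]),1)))
    print(t,o)
```

```text
w14 [  290    91    60   316 16320] [(95, 56), (120, 58), (160, 57), (200, 55), (260, 53), (300, 51), (320, 47)]
w16 [  298    90    52   325 15839] [(95, 48), (120, 51), (160, 51), (200, 51), (260, 50), (300, 50), (320, 46)]
0 [(85.0, np.float64(60.2)), (182.0, np.float64(58.0)), (271.0, np.float64(53.8)), (345.0, np.float64(48.7))]
0.1 [(85.0, np.float64(55.7)), (176.0, np.float64(55.3)), (265.0, np.float64(52.8)), (342.0, np.float64(48.9))]
0.2 [(88.0, np.float64(51.9)), (173.0, np.float64(52.7)), (259.0, np.float64(51.7)), (339.0, np.float64(49.1))]
0.3 [(93.0, np.float64(48.5)), (171.0, np.float64(50.4)), (255.0, np.float64(50.6)), (336.0, np.float64(49.2))]
0.4 [(99.0, np.float64(45.6)), (171.0, np.float64(48.2)), (252.0, np.float64(49.5)), (333.0, np.float64(49.2))]
```

The handle is tilted about 0.24 rad with the free end down. I counter it by turning the tool +0.24 rad about its y axis (0.115 units) while carrying the mallet back to the mat.

Emit:
{"api": "play_rows", "payload": {"deltas": [[0,0.09,-0.01,0,0.02,0,0.9],[0.022,0.19,-0.01,0,0.05,0,0.9],[0.022,0.29,-0.01,0,0.08,-0.006,0.9],[0.022,0.39,-0.01,0,0.115,-0.006,0.9],[0.022,0.46,-0.01,0,0.115,-0.006,0.9],[0.022,0.514,-0.01,0,0.115,-0.006,0.9],[0.022,0.514,0.04,0,0.115,-0.006,0.9],[0.022,0.514,0.1,0,0.115,-0.006,0.9],[0.022,0.514,0.16,0,0.115,-0.006,0.9],[0.022,0.514,0.16,0,0.115,-0.006,0.9]], "newtons": 80}}

```text
clock: 34.75
position: [0.48, 0.1873, 0.0591]
tool_rot: [-3.14, -0.248, -3.13]
force: [0.1, -0.4, -4.5]
grip_width: 0.0159
finger_force: 132.5
```

Run:
```python
from h import *
s=observe(); p=np.array(s['position']); T=R.from_euler('xyz',s['tool_rot']); print(p.round(4),np.round(s['tool_rot'],3),s['force'].round(1))
for z in (.03,.022,.019): print(z,(T.inv().apply([0,0,z-p[2]])/.5).round(4))
im,c=grab('scene','s17.png'); h=cv2.cvtColor(im,cv2.COLOR_BGR2HSV)
# handle line in the scene view vs projected level handle
m=cv2.inRange(h,(8,70,90),(25,200,255)); m[:,:190]=0; m[:,300:]=0; m[:180]=0; m[300:]=0
k,l,st,ce=cv2.connectedComponentsWithStats(m); i=1+np.argmax(st[1:,4]); ys,xs=np.nonzero(l==i); v=np.polyfit(xs,ys,1); print(st[i],'slope',v[0].round(3))
g=p-T.apply([0,0,.0166])
for t in(-.1,0,.1,.2):
    a=proj(c,g+[-.09*np.cos(t),0,-.09*np.sin(t)]);b=proj(c,g+[-.02*np.cos(t),0,-.02*np.sin(t)]); print(t,a.round(0),b.round(0),((b-a)[1]/(b-a)[0]).round(3))
```

```text
[0.48   0.1873 0.0591] [-3.14  -0.248 -3.13 ] [ 0.1 -0.4 -4.5]
0.03 [-0.0143  0.0001  0.0564]
0.022 [-0.0182  0.0001  0.0719]
0.019 [-0.0197  0.0001  0.0777]
[201 232  33  31 413] slope -0.685
-0.1 [202. 258.] [227. 243.] -0.592
0 [203. 261.] [227. 244.] -0.706
0.1 [204. 264.] [227. 245.] -0.823
0.2 [205. 267.] [227. 245.] -0.948
```

The handle is level now: its scene-view slope is -0.685, against -0.706 predicted for level. Lowering onto the mat.

Emit:
{"api": "play_rows", "payload": {"deltas": [[-0.007,0,0.028,0,0,0,0.9],[-0.014,0,0.056,0,0,0,0.9],[-0.017,0,0.068,0,0,0,0.9],[-0.019,0,0.075,0,0,0,0.9],[-0.019,0,0.075,0,0,0,0.9]]}}

```text
clock: 35.3
position: [0.4831, 0.1882, 0.0247]
tool_rot: [3.14, -0.241, -3.13]
force: [-0.6, 0.4, -4.4]
grip_width: 0.0163
finger_force: 132.7
```

Emit:
{"api": "play_rows", "payload": {"deltas": [[-0.001,0,0.004,0,0,0,0.9],[-0.002,0,0.008,0,0,0,0.9],[-0.002,0,0.008,0,0,0,0.9]]}}

```text
clock: 35.6
position: [0.4832, 0.1883, 0.0208]
tool_rot: [3.14, -0.241, -3.13]
force: [0.5, 0.4, -4.0]
grip_width: 0.0165
finger_force: 132.7
```

Emit:
{"api": "play_rows", "payload": {"deltas": [[-0.001,0,0.004,0,0,0,0.9],[-0.001,0,0.004,0,0,0,0.9]]}}

```text
clock: 35.8
position: [0.4831, 0.1883, 0.0186]
tool_rot: [3.14, -0.241, -3.13]
force: [0.3, -0.6, -4.5]
grip_width: 0.0163
finger_force: 132.7
```

Emit:
{"api": "play_rows", "payload": {"deltas": [[-0.001,0,0.004,0,0,0,0.9],[-0.001,0,0.004,0,0,0,0.9]]}}

```text
clock: 36.0
position: [0.4831, 0.1882, 0.0165]
tool_rot: [3.14, -0.241, -3.13]
force: [0.2, 0.9, -5.7]
grip_width: 0.016
finger_force: 132.7
```

Emit:
{"api": "play_rows", "payload": {"deltas": [[-0.001,0,0.004,0,0,0,0.9],[-0.001,0,0.004,0,0,0,0.9]]}}

```text
clock: 36.2
position: [0.4832, 0.1883, 0.0149]
tool_rot: [3.14, -0.241, -3.13]
force: [-1.8, 0.0, 4.0]
grip_width: 0.016
finger_force: 134.5
```

Emit:
{"api": "play_rows", "payload": {"deltas": [[0,0,0,0,0,0,0.7],[0,0,0,0,0,0,0.5],[0,0,0,0,0,0,0.45],[0,0,0,0,0,0,0.45],[0,0,-0.04,0,0,0,0.45],[0,0,-0.1,0,0,0,0.45],[0,0,-0.18,0,0,0,0.45],[0,0,-0.28,0,-0.05,0,0.4],[0,0,-0.36,0,-0.115,0,0.3],[0,0,-0.36,0,-0.115,0,0.3]]}}

```text
clock: 37.2
position: [0.5275, 0.1894, 0.1948]
tool_rot: [3.136, 0.011, -3.13]
force: [-0.1, -0.4, 0.1]
grip_width: 0.06
finger_force: 0.0
```

Run:
```python
from h import *
s=observe(); p=np.array(s['position']); print(p.round(4),np.round(s['tool_rot'],3),s['force'].round(1))
plan(.42,.25,.24,np.pi)
im,c=grab('scene','s18.png'); h=cv2.cvtColor(im,cv2.COLOR_BGR2HSV)
m=cv2.inRange(h,(8,70,90),(25,200,255)); m[:,:190]=0; m[:,300:]=0; m[:180]=0; m[310:]=0
k,l,st,ce=cv2.connectedComponentsWithStats(m); i=1+np.argmax(st[1:,4]); ys,xs=np.nonzero(l==i); print(st[i],ce[i].round(1),'slope',np.polyfit(xs,ys,1)[0].round(3))
for z in(.035,.047,): print(proj(c,[.40,.188,z]).round(0),proj(c,[.51,.189,z]).round(0))
h0=cv2.cvtColor(cv2.imread('pics/scene0.png'),cv2.COLOR_BGR2HSV); m=cv2.inRange(h0,(8,70,90),(25,200,255)); m[:,:190]=0; m[:,300:]=0; m[:180]=0; m[310:]=0
k,l,st,ce=cv2.connectedComponentsWithStats(m); i=1+np.argmax(st[1:,4]); ys,xs=np.nonzero(l==i); print('at start',st[i],ce[i].round(1),'slope',np.polyfit(xs,ys,1)[0].round(3))
```

```text
[0.5275 0.1894 0.1948] [ 3.136  0.011 -3.13 ] [-0.1 -0.4  0.1]
[0.42, 0.25, 0.24, 3.141592653589793] -> [0.2125, 0.1243, -0.092, 0.0028, 0.0053, 0.0058] dist 0.131
[205 239  44  36 560] [227.1 256.1] slope -0.683
[208. 273.] [243. 246.]
[207. 269.] [242. 243.]
at start [207 238  42  37 512] [228.3 255.6] slope -0.729
```

The mallet is back on the mat, with its handle centroid within 1 px of where it started and level. Next, turn and look at the tag and rail.

Run:
```python
from h import *
plan(.47,.24,.27,np.pi/2)
```

```text
[0.47, 0.24, 0.27, 1.5707963267948966] -> [0.1108, 0.1034, -0.1554, 0.0035, 0.0002, 0.756] dist 0.109
```

Emit:
{"api": "play_rows", "payload": {"deltas": [[0.02,0.02,-0.08,0,0,0.07,0.1],[0.05,0.05,-0.155,0,0,0.14,0.1],[0.08,0.08,-0.155,0,0,0.21,0.1],[0.11,0.103,-0.155,0,0,0.28,0.1],[0.11,0.103,-0.155,0,0,0.35,0.1],[0.11,0.103,-0.155,0,0,0.42,0.1],[0.11,0.103,-0.155,0,0,0.49,0.1],[0.11,0.103,-0.155,0,0,0.56,0.1],[0.11,0.103,-0.155,0,0,0.63,0.1],[0.11,0.103,-0.155,0,0,0.7,0.1]]}}

```text
clock: 38.25
position: [0.4703, 0.2392, 0.2662]
tool_rot: [-3.14, -0.0, 1.681]
force: [-1.0, 0.2, 0.0]
grip_width: 0.0771
finger_force: 0.0
```

Run:
```python
from h import *
plan(.47,.24,.27,np.pi/2)
```

```text
[0.47, 0.24, 0.27, 1.5707963267948966] -> [0.0018, -0.0005, -0.0077, -0.0007, -0.0001, 0.0527] dist 0.004
```

Emit:
{"api": "play_rows", "payload": {"deltas": [[0,0,0,0,0,0.053,0],[0,0,0,0,0,0.053,0],[0,0,0,0,0,0.053,0]]}}

```text
clock: 38.55
position: [0.4704, 0.2393, 0.2664]
tool_rot: [-3.141, -0.0, 1.58]
force: [0.2, 0.0, 0.7]
grip_width: 0.0855
finger_force: 0.0
```

Run:
```python
from h import *
s=observe(); print(np.round(s['position'],4),np.round(s['tool_rot'],3))
im,c=grab('wrist','w20.png'); h=cv2.cvtColor(im,cv2.COLOR_BGR2HSV)
print('guess tag',proj(c,[.485,.35,.08],True).round(),'yel',proj(c,[.617,.348,.156],True).round(),'green',proj(c,[.603,.13,.156],True).round(),'mallet head',proj(c,[.533,.19,.066],True).round())
for n,lo,hi in (('yellow',(22,150,120),(34,255,255)),('green',(55,100,40),(90,255,255)),('blue',(100,150,50),(125,255,255)),('tan',(8,70,60),(20,200,255))):
    m=cv2.inRange(h,lo,hi); k,l,st,ce=cv2.connectedComponentsWithStats(m)
    for i in range(1,k):
        if st[i,4]>150:
            cs,_=cv2.findContours((l==i).astype(np.uint8),0,1); print(n,st[i].tolist(),ce[i].round(1),[np.round(x,1) for x in cv2.minAreaRect(cs[0])])
```

```text
[0.4704 0.2393 0.2664] [-3.141 -0.     1.58 ]
guess tag [341.  85.] yel [525.  95.] green [472. 353.] mallet head [386. 254.]
yellow [512, 59, 25, 92, 1307] [524.3 104.7] [array([524.2, 104.5]), array([15.8, 90.5]), np.float64(6.1)]
green [337, 51, 33, 53, 750] [350.6  79.9] [array([352.2,  77. ]), array([50.5, 31.8]), np.float64(86.2)]
green [470, 280, 27, 61, 767] [482.1 310.1] [array([482.1, 310. ]), array([17.5, 58.4]), np.float64(15.3)]
blue [459, 40, 84, 33, 1064] [501.9  56. ] [array([500.5,  55.5]), array([16.7, 86.1]), np.float64(76.3)]
blue [382, 328, 27, 82, 1128] [396.1 367.2] [array([396.4, 368.3]), array([80.8, 22.8]), np.float64(85.3)]
blue [339, 333, 49, 86, 1522] [356.3 380.5] [array([361.7, 376. ]), array([88.6, 44.8]), np.float64(84.3)]
tan [254, 233, 117, 22, 2525] [311.6 243.5] [array([312. , 243.5]), array([ 21., 116.]), np.float64(90.0)]
tan [499, 269, 35, 36, 647] [515.2 287.6] [array([514.6, 287.4]), array([41.4, 18.3]), np.float64(38.7)]
```

View pics/w20.png

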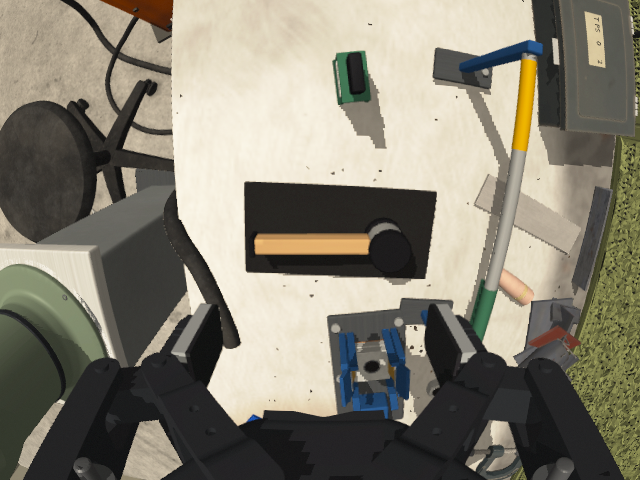

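The last view shows the mallet upright on its mat, and the tag at (352,77) with its tab's long side along world y. The yellow section runs from row 59 to 151 near column 524, and the green mark from (490,280) down behind a finger. I compute rail line, mark and tag.

Run:
```python
from h import *
d=np.load('pics/cal_wrist.npz'); c={k:d[k] for k in d}; im=cv2.imread('pics/w20.png'); h=cv2.cvtColor(im,cv2.COLOR_BGR2HSV)
t=get_calibration('top'); top=cv2.imread('pics/top0.png')
def line(im,c,lo,hi,box,fish,z=.15):
    m=cv2.inRange(cv2.cvtColor(im,cv2.COLOR_BGR2HSV),lo,hi); x0,y0,x1,y1=box; w=np.zeros_like(m); w[y0:y1,x0:x1]=m[y0:y1,x0:x1]
    k,l,st,ce=cv2.connectedComponentsWithStats(w); i=1+np.argmax(st[1:,4]); ys,xs=np.nonzero(l==i)
    P=np.array([onz(c,x,y,z,fish)[:2] for x,y in zip(xs,ys)]); ctr=P.mean(0); _,_,V=np.linalg.svd(P-ctr,full_matrices=False); v=V[0]*np.sign(V[0][1]); s=(P-ctr)@v
    a,b=s.min(),s.max(); return ctr,v,ctr+a*v,ctr+b*v,b-a
Y=((20,130,100),(34,255,255)); G=((55,90,40),(95,255,255))
for n,r in [('w yel',line(im,c,*Y,(500,40,550,160),True)),('w grn',line(im,c,*G,(460,270,500,345),True)),('t yel',line(top,t,*Y,(190,205,230,225),False)),('t grn',line(top,t,*G,(255,210,305,226),False))]:
    ctr,v,a,b,L=r; print(n,'ctr',ctr.round(4),'yaw',np.arctan2(-v[0],v[1]).round(4),'lo',a.round(4),'hi',b.round(4),'len',L.round(4))
# tag tab: dark blob near (355,73)
g=cv2.cvtColor(im,cv2.COLOR_BGR2GRAY); w=np.zeros_like(g); w[45:105,340:372]=(g<45)[45:105,340:372]
k,l,st,ce=cv2.connectedComponentsWithStats(w.astype(np.uint8)); i=1+np.argmax(st[1:,4]); print('tab blob',st[i],ce[i])
cs,_=cv2.findContours((l==i).astype(np.uint8),0,1); r=cv2.minAreaRect(cs[0]); print(r)
for q in cv2.boxPoints(r): print(q.round(1), onz(c,*q,.082,True).round(4))
for y in range(50,100,4): 
    xs=np.nonzero(l[y]==i)[0]; gx=np.nonzero(cv2.inRange(h,(55,80,30),(95,255,255))[y,330:380])[0]+330
    print(y,xs.min() if len(xs) else None,xs.max() if len(xs) else None,'green',(gx.min(),gx.max()) if len(gx) else None)
```

```text
w yel ctr [0.6209 0.3412] yaw -0.0798 lo [0.6181 0.306 ] hi [0.6238 0.3771] len 0.0713
w grn ctr [0.6064 0.1702] yaw 0.0653 lo [0.6085 0.1389] hi [0.6045 0.1992] len 0.0605
t yel ctr [0.6201 0.3403] yaw -0.0804 lo [0.6175 0.3072] hi [0.6229 0.3742] len 0.0672
t grn ctr [0.6072 0.1558] yaw -0.0655 lo [0.6052 0.1255] hi [0.6092 0.186 ] len 0.0607
tab blob [346  53  20  42 644] [355.41614907  73.73602484]
((355.4307861328125, 73.44615936279297), (41.67566680908203, 16.372583389282227), 82.87498474121094)
[344.7  53.8] [0.4875 0.3776 0.082 ]
[361.   51.8] [0.5015 0.3799 0.082 ]
[366.1  93.1] [0.5064 0.3431 0.082 ]
[349.9  95.1] [0.4924 0.3408 0.082 ]
50 None None green None
54 349 360 green (np.int64(337), np.int64(364))
58 347 361 green (np.int64(337), np.int64(365))
62 346 361 green (np.int64(334), np.int64(365))
66 347 362 green (np.int64(334), np.int64(366))
70 347 363 green (np.int64(334), np.int64(366))
74 348 363 green (np.int64(335), np.int64(367))
78 348 364 green (np.int64(340), np.int64(367))
82 349 364 green (np.int64(336), np.int64(367))
86 349 365 green (np.int64(336), np.int64(368))
90 350 365 green (np.int64(337), np.int64(369))
94 352 359 green (np.int64(337), np.int64(369))
98 None None green (np.int64(338), np.int64(369))
```

Run:
```python
from h import *
t=get_calibration('top'); top=cv2.cvtColor(cv2.imread('pics/top0.png'),cv2.COLOR_BGR2HSV)
im=cv2.imread('pics/top0.png')
for x in range(262,300,2):
    y=min(range(212,224),key=lambda r:-int(top[r,x,1])); print(x,y,im[y,x].tolist(),onz(t,x,y,.15)[:2].round(3))
for z in (.13,.053): plan(.497,.3615,z,1.70)
```

```text
262 212 [203, 221, 226] [0.62  0.199]
264 214 [165, 179, 184] [0.615 0.194]
266 216 [118, 142, 108] [0.61  0.189]
268 216 [95, 128, 75] [0.61  0.183]
270 216 [96, 128, 75] [0.61  0.178]
272 217 [100, 135, 79] [0.607 0.173]
274 217 [100, 133, 80] [0.607 0.168]
276 217 [99, 130, 78] [0.607 0.162]
278 217 [101, 133, 79] [0.607 0.157]
280 217 [96, 127, 75] [0.607 0.152]
282 217 [99, 127, 75] [0.607 0.147]
284 217 [96, 125, 74] [0.607 0.141]
286 218 [102, 134, 81] [0.604 0.136]
288 218 [100, 132, 77] [0.604 0.131]
290 218 [102, 133, 82] [0.604 0.126]
292 217 [122, 140, 126] [0.607 0.12 ]
294 216 [170, 184, 190] [0.61  0.115]
296 216 [179, 194, 201] [0.61 0.11]
298 216 [185, 199, 208] [0.61  0.105]
[0.497, 0.3615, 0.13, 1.7] -> [0.2439, 0.0555, 0.2733, -0.0003, -0.0004, -0.0575] dist 0.185
[0.497, 0.3615, 0.053, 1.7] -> [0.2438, 0.0556, 0.4273, -0.0003, -0.0004, -0.0575] dist 0.248
```

Emit:
{"api": "play_rows", "payload": {"deltas": [[0.05,0.01,0.02,0,0,-0.02,0],[0.12,0.03,0.08,0,0,-0.05,0],[0.19,0.05,0.14,0,0,-0.058,0],[0.244,0.0555,0.19,0,0,-0.058,0],[0.244,0.0555,0.19,0,0,-0.058,0],[0.244,0.0555,0.19,0,0,-0.058,0]]}}

```text
clock: 39.2
position: [0.4975, 0.3612, 0.1714]
tool_rot: [-3.141, -0.0, 1.7]
force: [0.2, -1.2, 1.5]
grip_width: 0.0854
finger_force: 0.0
```

Run:
```python
from h import *
s=observe(); print(np.round(s['position'],4),np.round(s['tool_rot'],3))
im,c=grab('wrist','w21.png'); g=cv2.cvtColor(im,cv2.COLOR_BGR2GRAY); h=cv2.cvtColor(im,cv2.COLOR_BGR2HSV)
u,v=proj(c,[.497,.3615,.082],True).astype(int); print(u,v)
x0,y0,x1,y1=u-50,v-60,u+50,v+60
w=np.zeros(g.shape,np.uint8); w[y0:y1,x0:x1]=(g<45)[y0:y1,x0:x1]
k,l,st,ce=cv2.connectedComponentsWithStats(w)
for i in range(1,k):
    if st[i,4]>300:
        cs,_=cv2.findContours((l==i).astype(np.uint8),0,1); r=cv2.minAreaRect(cs[0]); print(st[i],r); [print('  ',q.round(0),onz(c,*q,.082,True)[:2].round(4)) for q in cv2.boxPoints(r)]
m=cv2.inRange(h,(55,80,30),(95,255,255)); k,l,st,ce=cv2.connectedComponentsWithStats(m)
for i in range(1,k):
    if st[i,4]>200:
        cs,_=cv2.findContours((l==i).astype(np.uint8),0,1); r=cv2.minAreaRect(cs[0]); print('green',st[i],ce[i].round(0)); [print('  ',q.round(0),onz(c,*q,.15,True)[:2].round(4),onz(c,*q,.048,True)[:2].round(4)) for q in cv2.boxPoints(r)]
```

```text
[0.4975 0.3612 0.1714] [-3.141 -0.     1.7  ]
322 242
[ 315  205   19   61 1080] ((324.0, 235.0), (60.0, 18.0), 90.0)
   [315. 205.] [0.4891 0.3864]
   [333. 205.] [0.5005 0.3879]
   [333. 265.] [0.5061 0.3468]
   [315. 265.] [0.4941 0.3452]
green [ 305  184   38   74 1434] [323. 219.]
   [305. 184.] [0.483  0.4118] [0.4802 0.3928]
   [342. 184.] [0.4993 0.4139] [0.5068 0.3962]
   [342. 257.] [0.5043 0.3795] [0.5149 0.3402]
   [305. 257.] [0.4869 0.3772] [0.4867 0.3366]
```

Emit:
{"api": "play_rows", "payload": {"deltas": [[0.005,-0.001,0.08,0,0,0,0],[0.005,-0.001,0.15,0,0,0,0.2],[0.005,-0.001,0.2,0,0,0,0.4],[0.005,-0.001,0.236,0,0,0,0.5],[0.005,-0.001,0.236,0,0,0,0.6],[0.005,-0.001,0.236,0,0,0,0.95],[0.005,-0.001,0.236,0,0,0,0.95],[0.005,-0.001,0.236,0,0,0,0.95],[0.005,-0.001,0.236,0,0,0,0.95]], "newtons": 40}}

```text
clock: 40.15
position: [0.4977, 0.3643, 0.0558]
tool_rot: [3.139, -0.003, 1.698]
force: [0.7, -2.3, 10.3]
grip_width: 0.0112
finger_force: 42.9
```

Emit:
{"api": "play_rows", "payload": {"deltas": [[0,0,-0.06,0,0,0,0.95],[0,0,-0.15,0,0,0,0.95],[0,0,-0.25,0,0,0,0.95],[0,0,-0.34,0,0,0,0.95],[0,0,-0.41,0,0,0,0.95],[0,0,-0.41,0,0,0,0.95],[0,0,-0.41,0,0,0,0.95]]}}

```text
clock: 40.85
position: [0.4967, 0.364, 0.26]
tool_rot: [3.141, -0.003, 1.698]
force: [-0.2, 0.2, -2.0]
grip_width: 0.0111
finger_force: 41.4
```

Run:
```python
from h import *
s=observe(); print(np.round(s['position'],4),np.round(s['tool_rot'],3),s['grip_width'],s['finger_force'])
im,c=grab('wrist','w22.png'); h=cv2.cvtColor(im,cv2.COLOR_BGR2HSV)
def cen(lo,hi,x,z=.15,R_=60):
    m=cv2.inRange(h,lo,hi); u,v=proj(c,x,True).astype(int); print('expect',u,v)
    k,l,st,ce=cv2.connectedComponentsWithStats(m)
    for i in range(1,k):
        if st[i,4]>150 and np.hypot(*(ce[i]-[u,v]))<R_:
            ys,xs=np.nonzero(l==i); P=np.array([onz(c,a,b,z,True)[:2] for a,b in zip(xs,ys)]); q=P.mean(0); _,_,V=np.linalg.svd(P-q,full_matrices=False); w=V[0]*np.sign(V[0][1]); s_=(P-q)@w; print(st[i],'ctr',q.round(4),'lo',(q+s_.min()*w).round(4),'hi',(q+s_.max()*w).round(4))
cen((20,130,100),(34,255,255),[.6205,.341,.15]); cen((55,80,30),(95,255,255),[.607,.158,.15]); 
plan(.6195,.338,.235,np.pi/2-.076)
```

```text
[0.4967 0.364  0.26  ] [ 3.141e+00 -3.000e-03  1.698e+00] 0.011149910811547611 41.38395845890045
expect 473 280
[ 454  238   42   85 1267] ctr [0.621  0.3405] lo [0.6182 0.303 ] hi [0.6236 0.376 ]
expect 404 438
[0.6195, 0.338, 0.235, 1.4947963267948965] -> [-0.0825, 0.2378, 0.0476, -0.0002, -0.0008, 0.097] dist 0.128
```

Emit:
{"api": "play_rows", "payload": {"deltas": [[-0.02,0.06,0,0,0,0.03,0.95],[-0.05,0.13,0,0,0,0.06,0.95],[-0.08,0.2,0,0,0,0.097,0.95],[-0.0825,0.238,0,0,0,0.097,0.95],[-0.0825,0.238,0.02,0,0,0.097,0.95],[-0.0825,0.238,0.047,0,0,0.097,0.95],[-0.0825,0.238,0.047,0,0,0.097,0.95]]}}

```text
clock: 41.6
position: [0.6181, 0.3381, 0.2325]
tool_rot: [-3.138, 0.001, 1.495]
force: [-0.8, 0.1, -1.5]
grip_width: 0.0115
finger_force: 41.2
```

Run:
```python
from h import *
s=observe(); print(np.round(s['position'],4),np.round(s['tool_rot'],3),s['force'].round(1))
im,c=grab('wrist','w23.png'); h=cv2.cvtColor(im,cv2.COLOR_BGR2HSV)
m=cv2.inRange(h,(20,130,100),(34,255,255)); k,l,st,ce=cv2.connectedComponentsWithStats(m)
for i in range(1,k):
    if st[i,4]>150:
        ys,xs=np.nonzero(l==i); P=np.array([onz(c,a,b,.15,True)[:2] for a,b in zip(xs,ys)])
        print(st[i],[(y0,P[abs(P[:,1]-y0)<.002][:,0].min().round(4),P[abs(P[:,1]-y0)<.002][:,0].max().round(4)) for y0 in np.arange(.31,.38,.01) if (abs(P[:,1]-y0)<.002).any()])
sc,cs=grab('scene','s23.png'); tp,ct=grab('top','t23.png')
for z in(.22,.17,): plan(.6195,.338,z,np.pi/2-.076)
```

```text
[0.6181 0.3381 0.2325] [-3.138e+00  1.000e-03  1.495e+00] [-0.8  0.1 -1.5]
[ 319  189   20   64 1215] [(np.float64(0.34), np.float64(0.6151), np.float64(0.6269)), (np.float64(0.35000000000000003), np.float64(0.6159), np.float64(0.6275)), (np.float64(0.36000000000000004), np.float64(0.6167), np.float64(0.6288)), (np.float64(0.37000000000000005), np.float64(0.6175), np.float64(0.6294))]
[0.6195, 0.338, 0.22, 1.4947963267948965] -> [-0.001, 0.0003, 0.0315, -0.0002, -0.0008, 0.0002] dist 0.016
[0.6195, 0.338, 0.17, 1.4947963267948965] -> [-0.0011, 0.0003, 0.1315, -0.0002, -0.0008, 0.0002] dist 0.066
```

Emit:
{"api": "play_rows", "payload": {"deltas": [[-0.001,0.0025,0.01,0,0,0,0.95],[-0.001,0.0025,0.04,0,0,0,0.95],[-0.001,0.0025,0.07,0,0,0,0.95],[-0.001,0.0025,0.095,0,0,0,0.95],[-0.001,0.0025,0.095,0,0,0,0.95]]}}

```text
clock: 42.25
position: [0.6203, 0.3372, 0.1855]
tool_rot: [-3.139, 0.0, 1.494]
force: [-0.5, 0.5, -1.4]
grip_width: 0.011
finger_force: 41.2
```

Emit:
{"api": "play_rows", "payload": {"deltas": [[0,0,0.01,0,0,0,0.95],[0,0,0.02,0,0,0,0.95],[0,0,0.028,0,0,0,0.95],[0,0,0.028,0,0,0,0.95]]}}

```text
clock: 42.65
position: [0.6211, 0.3374, 0.1737]
tool_rot: [-3.141, -0.001, 1.494]
force: [0.2, 0.7, -1.7]
grip_width: 0.0111
finger_force: 41.2
```

Emit:
{"api": "play_rows", "payload": {"deltas": [[0,-0.002,0.004,0,0,0,0.95],[0,-0.002,0.008,0,0,0,0.95],[0,-0.002,0.01,0,0,0,0.95],[0,-0.002,0.01,0,0,0,0.95]]}}

```text
clock: 43.05
position: [0.6202, 0.3376, 0.1691]
tool_rot: [-3.141, -0.001, 1.495]
force: [-0.4, 0.4, -1.0]
grip_width: 0.0115
finger_force: 41.2
```

Emit:
{"api": "play_rows", "payload": {"deltas": [[0,0,0.002,0,0,0,0.95],[0,0,0.002,0,0,0,0.95],[0,0,0.004,0,0,0,0.95],[0,0,0.004,0,0,0,0.95],[0,0,0.004,0,0,0,0.95]]}}

```text
clock: 43.55
position: [0.6204, 0.3376, 0.1679]
tool_rot: [3.141, -0.002, 1.494]
force: [-2.9, -0.5, 6.8]
grip_width: 0.0111
finger_force: 42.5
```

Run:
```python
from h import *
s=observe(); print(np.round(s['position'],4),np.round(s['tool_rot'],3),s['force'].round(1))
# mark seen by top camera from several frames
for f in('top0','t23'):
    im=cv2.imread(f'pics/{f}.png'); c=get_calibration('top'); h=cv2.cvtColor(im,cv2.COLOR_BGR2HSV); m=cv2.inRange(h,(55,60,40),(95,255,255)); k,l,st,ce=cv2.connectedComponentsWithStats(m)
    print(f,[(st[i].tolist(),onz(c,*ce[i],.15)[:2].round(4).tolist()) for i in range(1,k) if st[i,4]>25])
c=get_calibration('scene')
for f in('scene0','s12','s18'):
    im=cv2.imread(f'pics/{f}.png'); h=cv2.cvtColor(im,cv2.COLOR_BGR2HSV)
    for n,lo,hi in(('g',(55,60,40),(95,255,255)),('y',(20,110,90),(34,255,255))):
        m=cv2.inRange(h,lo,hi); k,l,st,ce=cv2.connectedComponentsWithStats(m)
        for i in range(1,k):
            if st[i,4]>40 and st[i,1]<200 and st[i,0]>200:
                ys,xs=np.nonzero(l==i); P=np.array([onz(c,a,b,.15)[:2] for a,b in zip(xs,ys)]); print(f,n,st[i].tolist(),P.mean(0).round(4),P[:,1].min().round(4),P[:,1].max().round(4))
```

```text
[0.6204 0.3376 0.1679] [ 3.141e+00 -2.000e-03  1.494e+00] [-2.9 -0.5  6.8]
top0 [([558, 126, 30, 13, 187], [0.8316, -0.6123]), ([572, 136, 26, 19, 190], [0.7962, -0.6435]), ([266, 215, 26, 5, 75], [0.6066, 0.1545]), ([204, 257, 18, 11, 85], [0.4863, 0.323])]
t23 [([558, 126, 31, 13, 188], [0.8317, -0.6127]), ([572, 136, 26, 19, 189], [0.7964, -0.6437]), ([203, 204, 10, 10, 51], [0.6298, 0.3415]), ([266, 215, 26, 5, 75], [0.6068, 0.155])]
scene0 g [634, 174, 6, 17, 66] [ 1.1392 -0.4651] -0.4754 -0.4582
scene0 g [267, 183, 20, 18, 149] [0.6085 0.1621] 0.1224 0.1984
scene0 y [218, 155, 18, 13, 95] [0.6241 0.3473] 0.3156 0.3848
s12 g [634, 174, 6, 16, 65] [ 1.1396 -0.4649] -0.4744 -0.4582
s12 y [218, 155, 18, 14, 91] [0.6245 0.3473] 0.3123 0.3848
s18 g [634, 174, 6, 16, 65] [ 1.1396 -0.4649] -0.4744 -0.4582
s18 g [267, 183, 21, 18, 148] [0.6085 0.1621] 0.1224 0.1984
```

The crown rests on the bar (8 N at TCP z = 0.168, as predicted). Yellow-to-green spacing is 185 mm in both the top and scene views, so the mark is at y ≈ 0.1555. Sliding.

Emit:
{"api": "play_rows", "payload": {"deltas": [[0,0,-0.003,0,0,0,0.95],[-0.02,0,-0.003,0,0,0,0.95],[-0.06,0,-0.003,0,0,0,0.95],[-0.1,0,-0.003,0,0,0,0.95],[-0.14,0,-0.003,0,0,0,0.95],[-0.18,0,-0.003,0,0,0,0.95],[-0.22,0,-0.003,0,0,0,0.95],[-0.22,0,-0.003,0,0,0,0.95]]}}

```text
clock: 44.35
position: [0.6121, 0.2238, 0.1689]
tool_rot: [3.141, -0.001, 1.491]
force: [1.0, 0.5, -1.3]
grip_width: 0.0114
finger_force: 41.3
```

Emit:
{"api": "play_rows", "payload": {"deltas": [[-0.03,0,0,0,0,0,0.95],[-0.06,0,0,0,0,0,0.95],[-0.09,0,0,0,0,0,0.95],[-0.12,0,0,0,0,0,0.95],[-0.136,0,0,0,0,0,0.95],[-0.136,0,0,0,0,0,0.95],[-0.136,0,0,0,0,0,0.95]]}}

```text
clock: 45.05
position: [0.6068, 0.1605, 0.1684]
tool_rot: [-3.141, -0.002, 1.495]
force: [-0.6, 0.3, -1.7]
grip_width: 0.0111
finger_force: 41.3
```

Run:
```python
from h import *
s=observe(); print(np.round(s['position'],4),np.round(s['tool_rot'],3),s['force'].round(1))
im,c=grab('wrist','w24.png'); h=cv2.cvtColor(im,cv2.COLOR_BGR2HSV); m=cv2.inRange(h,(55,60,30),(95,255,255)); k,l,st,ce=cv2.connectedComponentsWithStats(m)
for i in range(1,k):
    if st[i,4]>60:
        ys,xs=np.nonzero(l==i); print(st[i].tolist(),ce[i].round(0)); j=ys.argmin(); print('  top end',onz(c,xs[j],ys[j],.15,True).round(4))
    
for y in(.19,.155,.12): print(y,proj(c,[.6197+(y-.338)*.077,y,.15],True).round(0))
```

```text
[0.6068 0.1605 0.1684] [-3.141e+00 -2.000e-03  1.495e+00] [-0.6  0.3 -1.7]
[292, 224, 63, 72, 2811] [323. 259.]
  top end [0.5967 0.1959 0.15  ]
0.19 [322. 234.]
0.155 [322. 303.]
0.12 [322. 360.]
```

Run:
```python
from h import *
d=np.load('pics/cal_wrist.npz'); c={k:d[k] for k in d}; im=cv2.imread('pics/w24.png')
for v in range(204,262,3): print(v,im[v,315].tolist(),im[v,322].tolist(),im[v,329].tolist(),'bar y',onz(c,322,v,.156,True)[1].round(4))
```

```text
204 [163, 175, 181] [181, 197, 203] [155, 168, 173] bar y 0.2055
207 [163, 176, 181] [181, 198, 202] [155, 167, 173] bar y 0.2042
210 [164, 175, 181] [181, 197, 202] [155, 167, 173] bar y 0.2029
213 [163, 175, 181] [181, 197, 203] [155, 167, 173] bar y 0.2016
216 [163, 175, 182] [180, 196, 202] [155, 167, 172] bar y 0.2003
219 [163, 175, 181] [181, 197, 203] [154, 167, 173] bar y 0.1989
222 [163, 176, 181] [181, 197, 202] [155, 167, 172] bar y 0.1976
225 [163, 175, 180] [182, 197, 203] [155, 167, 172] bar y 0.1962
228 [163, 175, 180] [180, 196, 202] [154, 167, 171] bar y 0.1949
231 [164, 175, 180] [181, 197, 202] [154, 167, 172] bar y 0.1935
234 [88, 121, 70] [127, 149, 129] [111, 134, 114] bar y 0.1922
237 [90, 124, 71] [93, 131, 73] [84, 117, 66] bar y 0.1908
240 [90, 124, 71] [95, 132, 74] [84, 116, 66] bar y 0.1894
243 [91, 125, 71] [95, 132, 74] [85, 118, 67] bar y 0.188
246 [91, 125, 72] [93, 130, 72] [84, 118, 67] bar y 0.1866
249 [91, 126, 73] [94, 132, 74] [85, 117, 67] bar y 0.1852
252 [83, 113, 65] [86, 118, 67] [79, 109, 62] bar y 0.1838
255 [88, 121, 69] [89, 124, 70] [89, 124, 70] bar y 0.1824
258 [91, 127, 71] [90, 126, 71] [91, 127, 73] bar y 0.1809
261 [90, 124, 70] [92, 128, 72] [90, 127, 72] bar y 0.1795
```

The mark's +y end is at y ≈ 0.192, so its middle is at about 0.157. The tag is at about 0.159, so I nudge it 2.5 mm, seat it and release.

Emit:
{"api": "play_rows", "payload": {"deltas": [[-0.005,0,0,0,0,0,0.95],[-0.005,0,0.001,0,0,0,0.95],[-0.005,0,0.001,0,0,0,0.95],[-0.005,0,0.001,0,0,0,0.7],[-0.005,0,0.001,0,0,0,0.6],[-0.005,0,0.001,0,0,0,0.5],[-0.005,0,0.001,0,0,0,0.5],[-0.005,0,0.001,0,0,0,0.5]], "newtons": 20}}

```text
clock: 45.9
position: [0.6065, 0.1576, 0.1679]
tool_rot: [-3.141, -0.001, 1.495]
force: [0.3, 0.0, -0.1]
grip_width: 0.0424
finger_force: 0.0
```

Emit:
{"api": "play_rows", "payload": {"deltas": [[0,0,-0.03,0,0,0,0.5],[0,0,-0.08,0,0,0,0.5],[0,0,-0.14,0,0,0,0.5],[0.05,0,-0.16,0,0,0,0.4],[0.1,0,-0.16,0,0,0,0.3],[0.1,0,-0.16,0,0,0,0.3]]}}

```text
clock: 46.5
position: [0.6102, 0.2112, 0.249]
tool_rot: [3.141, -0.003, 1.499]
force: [-0.8, -0.2, 0.4]
grip_width: 0.06
finger_force: 0.0
```

Run:
```python
from h import *
s=observe(); print(np.round(s['position'],4),np.round(s['tool_rot'],3),s['force'].round(1))
im,c=grab('wrist','w25.png'); g=cv2.cvtColor(im,cv2.COLOR_BGR2GRAY); h=cv2.cvtColor(im,cv2.COLOR_BGR2HSV)
m=cv2.inRange(h,(55,60,30),(95,255,255)); k,l,st,ce=cv2.connectedComponentsWithStats(m)
for i in range(1,k):
    if st[i,4]>60:
        print('green',st[i].tolist(),ce[i].round(0)); 
u,v=proj(c,[.6065,.157,.194],True).astype(int); print('tab expect',u,v)
w=np.zeros(g.shape,np.uint8); w[v-50:v+50,u-40:u+40]=(g<45)[v-50:v+50,u-40:u+40]; k,l,st,ce=cv2.connectedComponentsWithStats(w)
for i in range(1,k):
    if st[i,4]>150: x,y,W,H,_=st[i]; print('tab',st[i],[onz(c,a,b,.194,True)[:2].round(4).tolist() for a,b in((x,y),(x+W,y),(x,y+H),(x+W,y+H))])
# mark ends on the bar
for y0 in np.arange(.11,.205,.004):
    a=proj(c,[.6197+(y0-.338)*.077,y0,.156],True).astype(int); print(round(y0,3),im[a[1],a[0]].tolist(),end=' ')
sc,cs=grab('scene','s25.png'); tp,ct=grab('top','t25.png')
hh=cv2.cvtColor(sc,cv2.COLOR_BGR2HSV); m=cv2.inRange(hh,(8,70,90),(25,200,255)); m[:,:190]=0; m[:,300:]=0; m[:180]=0; m[310:]=0
k,l,st,ce=cv2.connectedComponentsWithStats(m); i=1+np.argmax(st[1:,4]); print('\nhandle',st[i],ce[i].round(1))
a=sc[262:312,310:370].astype(float); w=np.clip(a[:,:,2]-np.maximum(a[:,:,0],a[:,:,1])-40,0,None); w[:,:15]=0; w[:,40:]=0; print('pin row',(w.sum(1)@np.arange(50)/w.sum()+262).round(2))
```

```text
[0.6102 0.2112 0.249 ] [ 3.141e+00 -3.000e-03  1.499e+00] [-0.8 -0.2  0.4]
green [303, 260, 44, 90, 1986] [324. 301.]
tab expect 323 342
tab [ 311  297   21   68 1267] [[0.6014, 0.1904], [0.6139, 0.1895], [0.5969, 0.1393], [0.6108, 0.1383]]
tab [290 321  14  68 336] [[0.5871, 0.1745], [0.5957, 0.174], [0.5804, 0.1185], [0.5902, 0.118]]
0.11 [133, 144, 148] 0.114 [19, 19, 20] 0.118 [21, 19, 21] 0.122 [21, 20, 21] 0.126 [19, 18, 20] 0.13 [19, 18, 20] 0.134 [21, 21, 21] 0.138 [22, 21, 22] 0.142 [20, 19, 20] 0.146 [22, 19, 20] 0.15 [18, 17, 19] 0.154 [15, 16, 18] 0.158 [22, 22, 24] 0.162 [25, 25, 26] 0.166 [25, 25, 27] 0.17 [26, 24, 26] 0.174 [90, 125, 70] 0.178 [91, 128, 72] 0.182 [93, 132, 74] 0.186 [93, 131, 75] 0.19 [93, 131, 75] 0.194 [187, 202, 208] 0.198 [187, 203, 209] 0.202 [188, 203, 210] 
handle [205 239  44  36 560] [227.2 256.1]
pin row 282.26
```

The tag's tab is centred at y ≈ 0.157, on the mark's middle. The mallet and pin are unchanged since I last checked them, and the gripper is clear. Handing in.

Run:
```python
from h import *
print(job_done())
```

```text
the job is handed in; nothing more can be done
None
```

I handed the job in at about 47 s on the robot's clock, with my checks showing every step done; no verdict came back. All four washers are caught in the magazine, the pin is down about 18 mm after two mallet blows (home), the mallet stands on its mat, and the tag hangs within about 1 mm of the green mark's middle.

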